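Hook the beam enclosure's door open on its stay

TASK

The enclosure's clear door has to stand open for airing, but a brown jar has been left in the way of its swing. First set the jar down upright in the empty middle bay of the caddy without dropping it; then swing the door out and drop the stay bar's second hole from the knob end right down over the peg on the header, so that the door is held about 220 mm open, and let go. The door must not touch the jar, and the other jars and the canisters on the roof stay as they are.

Things in the scene. Friction and masses are not known exactly. Their poses are not given: they have to be found in the camera images.
- enclosure: fixed beam enclosure, aluminium frame, clear panels, flat roof 200 mm high. Origin on the table in the door plane: the roof lies to its -y (y 0 to -440, x -210 to +190 mm), the door side faces its +y. A header 40 mm wide edges the roof there. At the roof's rear (y below -340 mm) stand a lamp housing 75 mm high and a hose. It carries the door and the stay
- door (a joint): door's opening angle (rad), 0 shut to 1.7; seen from above it opens clockwise, its free edge swinging out to the enclosure's +y. Clear leaf 305 mm wide, 12 mm thick, 22 to 192 mm above the table, hinged at its enclosure +x end. Light friction (0.06 N m), stays where left. Reads 0.74 with the second hole from the knob end on the peg
- door_hinge (a point): point on the door's vertical hinge axis, 200 mm above the table (level with the roof)
- stay_swivel (a joint): angle (rad) of the stay bar about the vertical swivel on the door's top edge, seen from above: 0 when the bar would lie along the door pointing at the hinge, growing clockwise (over the roof); range 0 to 2.5. Turns freely, stays where left
- stay (a joint): lift angle of the stay bar (rad): 0 lying level, 3 mm clear of the roof; grows as the knob end is lifted, up to 0.7; falls back under its weight (0.16 kg). Lying on top of the peg instead of over it, it reads 0.06 or more
- stay_pin (a point): where the stay is pinned to the swivel on the door's top edge, at the bar's mid-thickness (205.5 mm above the table), 200 mm from the hinge axis. The stay is a flat steel bar 249 x 22 x 5 mm; from this pin its five 12 mm holes lie at 85, 112, 139, 166 and 193 mm and its knob at 225 mm, all in line
- stay_hole (a point): centre, on the bar's underside, of the hole to be used: the second hole from the knob end, 166 mm from the pin
- stay_knob (a point): centre of the grip of the upright black knob on the stay's free end: round, 16 mm diameter, 33 mm high, on the bar's top face (208 mm above the table when level; knob top at 241). This point is 22 mm above the bar's top face (230 mm above the table when level)
- peg_tip (a point): tip of the fixed upright steel peg on the header: 8 mm diameter, round-tipped, 17 mm high above the roof, so 217 mm above the table; a level bar's top face is 9 mm below the tip. The bar's underside must be raised above the tip to pass it
- jar: loose brown glass screw-cap jar standing on the table in front of the door: 52 mm diameter up to 65 mm high, 95 mm high over its narrower black cap, about 0.18 kg. Origin at the centre of its underside, z up
- caddy: fixed grey open caddy, 240 mm along its x, 84 mm along its y, walls 32 mm high and 4 mm thick, floor 4 mm thick, with three bays 75 x 76 mm side by side along its x; the middle bay (at its origin) is empty, the outer two (at x = -79 and +79 mm) hold jars. Origin on the table under its centre
- jar_small: bystander: brown jar, 46 mm diameter, 82 mm high, in an outer bay of the caddy
- jar_tall: bystander: brown jar, 50 mm diameter, 108 mm high, in the other outer bay of the caddy
- canister_tall: bystander: objective canister standing loose on the enclosure's roof, 42 mm diameter, 60 mm high. Origin at the centre of its underside
- canister_short: bystander: objective canister standing loose on the enclosure's roof farther back, 42 mm diameter, 48 mm high. Origin at the centre of its underside

How it is judged (in metres and radians):
On the way, in this order (a step that is already met when the one before it is completed fails the run):
1. the jar stands upright in the caddy's empty middle bay, let go (x of jar in the frame of caddy between -0.016 and 0.016 m and y of jar in the frame of caddy between -0.016 and 0.016 m and z of jar in the frame of caddy between 0 and 0.009 m and angle between jar's own z axis and vertical below 0.1 rad and contact force between the fingers and jar below 0.1 N), for 0.2 s.
2. the stay's second hole from the knob end is down over the peg (horizontal distance between stay_hole and peg_tip below 0.004 m and value of joint stay below 0.03 rad), for 0.2 s.
At the end, for the whole second after the job is handed in: The second hole from the knob end is over the peg (centres within 4 mm from above), the bar down level (lift below 0.03 rad), the door at rest; the jar stands upright (within 0.1 rad) and still on the floor of the caddy's middle bay, within 16 mm of its centre each way (all of step 2 and x of jar in the frame of caddy between -0.016 and 0.016 m and y of jar in the frame of caddy between -0.016 and 0.016 m and z of jar in the frame of caddy between 0 and 0.009 m and angle between jar's own z axis and vertical below 0.1 rad and velocity of joint door between -0.05 and 0.05 rad/s and linear speed of jar below 0.02 m/s); the robot touches nothing.
It fails at once if the door or any part of the enclosure touches the jar (contact force between jar and enclosure above 0.5 N).
It fails at once if the jar is tipped over (angle between jar's own z axis and vertical above 0.6 rad).
It fails at once if the jar is dropped or knocked flying (linear speed of jar above 0.5 m/s and contact force between the fingers and jar below 0.1 N).
It fails at once if another jar is lifted out, tipped or shifted more than 20 mm (distance of any of jar_small, jar_tall from where it was at the start of the episode above 0.02 m or angle between any of jar_small, jar_tall's own z axis and vertical above 0.3 rad).
It fails at once if a canister on the roof is tipped or shifted more than 15 mm (distance of any of canister_tall, canister_short from where it was at the start of the episode above 0.015 m or angle between any of canister_tall, canister_short's own z axis and vertical above 0.3 rad).
It also fails if it takes over 61 s, if anything falls off the work surface, if the arm or the gripper's body presses on something with over 40 N, if the wrist force passes 120 N, or if a joint passes its speed limit or range.

ROBOT

A 6-joint arm with a two-finger parallel gripper is mounted at the origin on the work surface. World frame = base frame: x ahead of the robot, y to its left, z up, the work surface at z = 0. Lengths are in m, angles in degrees, forces in N, time in s.
With the tool pointing down it reaches from about 0.3 to 0.75 m from the base axis. Payload 8.5 kg.
Tool frame: the origin (TCP) lies midway between the tips of the shut fingers; the grasp point (between the pads) lies 19 mm behind it; y points along the fingers, x is the direction in which the jaws open and shut, and the axes are right-handed (so a half turn about y gives the same grasp; the last joint's range is limited). The gripper opens to 85 mm and grips with 20 to 120 N. Pads are 22 mm wide; open, the fingers measure 114 mm over their backs; the gripper's body (76 mm by 85 mm) begins 54 mm behind the grasp point. The pads swing forward as they close: fully open they stand 13 mm farther back than shut.
Start: joints at [-84.758, 21.807, 74.336, -0, 83.858, -12.336], TCP at [0.166, -0.524, 0.231] pointing down, gripper open.
Joint ranges: [-178.18, 178.18], [-50.72, 133.34], [12.68, 142.11], [-81.47, 261.47], [9.98, 163.14], [-165.26, 165.26]. Speed limits (degrees/s): [136.94, 136.94, 180, 180, 180, 180].

INTERFACE

Orientations are given as a 3x3 rotation matrix whose columns are the frame's x, y, z axes.
In Python, from rig import env gives the robot as it stands.
- The arm moves only by the tool carry_out, never from a script. Its argument "plan" is a list of rows, each a list of 3 entries, a list of its own where there are three numbers: the shift along the tool's x, y, z in m, then the turn, a rotation vector about the tool's x, y, z in degrees, then the finger opening in m, from 0 to 0.0854. In form: [[[dx, dy, dz], [ax, ay, az], jaw], ...]. A call has 1 to 8 rows; each row shifts and turns the commanded pose from where the row before left it, along the tool's axes as they then stand; what a row does not reach is not made up. A row lasts 1/8 s, in which the tool goes at most 62.5 mm and 10.7 degrees, less where a joint would pass 70% of its speed; a pose out of reach is approached as far as the arm can. A call is refused whole if a number of a shift passes 0.0625 or a number of a turn 10.7, either way. A call with a gripper value outside its range is refused whole. The fingers move at their own pace and stop on an object; "force" is the grip in N (left out, the last holds). Time passes only in rows, so rows that do not move let the fingers close. It gives the time, the measured TCP pose, the force and the opening at its end, in the units of the state.
- env.observe(): the state, without advancing time (a new reading comes with each control period).
- env.get_image(name): name is "scene" or "top" or "wrist"; returns a dict with "image" (420x560x3 uint8, red, green, blue), "vfov" (degrees; the focal length in pixels is half the picture's height over the tangent of half this angle, whatever the lens; pixels are square), "cx", "cy" (the principal point, pixels), "rvec" (rotation vector, rad) and "tvec" (3), from world to camera coordinates, as OpenCV has them; the wrist camera has in their place "tool_from_camera" (4x4, takes a point from camera to tool coordinates, whose origin is the TCP and whose axes are the tool frame's). Camera axes: x right, y down, z forward; pixel columns grow to the right and rows downward; lengths in m; the calibration is good to about 2 mm. A picture is of the moment at which its call begins: read the wrist's pose just before it. There is no depth.
- env.close_job(): hands the job in, once; it reports no verdict.
Trained networks look in a picture, given as the dict that the camera call returned (one of the last four; its "shot" number tells which), for a name from the list of things; names that differ only in an ending like _2 or _b are one class to them, and where a whole thing is asked for, a point or a joint stands for the part that bears it (a point fixed in the world has none). Each returns a list of dicts, best first, with "conf" (0 to 1); they miss things now and then, are a little off and sometimes report something else, mostly with a low value. They report only what shows in the picture. A call takes as long as a camera call.
- env.outline_of(target, picture): "mask" (420x560 bool, what is visible of it) and "pixel" ([row, column] in pixels, amid what is visible of it).
The state is a dict: "time_s": time; "q": joint angles; "qvel": joint speeds; "joint_efforts": joint torques, N m; "position": TCP position; "tool_rot": TCP orientation; "ft_force": force on the tool from outside, world axes, zero at the start; "wrist_torque": the same for the moment, N m; "grip_width": finger opening in m.
Only numpy, scipy, OpenCV 4.12 (cv2) and the standard library are available. Lean on these libraries where they do the work, as an engineer would, in place of code of your own. Each camera call takes 0.05 s, during which the arm holds its last target.

## Working session

There is one attempt and no reset: what is moved stays moved. The work goes in short steps, Python scripts to look and compute and a tool call to move; the robot and the scene stay as the last step left them, time stands still between calls to the robot, and variables do not carry over. Pictures are saved under pics/ and viewed, and the job is handed in when it is done.

Besides the shell and the picture viewer there is one more tool, called after ">>>" as name(argument=value, ...), one argument or row to a line, values as JSON. carry_out: Moves the arm, as the interface text tells. Its arguments: {"type":"object","properties":{"plan":{"type":"array","items":{"type":"array"}},"force":{"type":"number"}},"required":["plan"]}

```bash
ls; mkdir -p pics; cat > h.py <<'E'
import numpy as np, cv2
from rig import env
def save(n,p): cv2.imwrite('pics/'+n, cv2.cvtColor(p['image'],cv2.COLOR_RGB2BGR))
def KRt(p,st=None):
    f=p['image'].shape[0]/2/np.tan(np.radians(p['vfov'])/2)
    K=np.array([[f,0,p['cx']],[0,f,p['cy']],[0,0,1]])
    if 'rvec' in p:
        R=cv2.Rodrigues(np.array(p['rvec'],float))[0]; t=np.array(p['tvec'],float).ravel()
    else:
        T=np.eye(4);T[:3,:3]=np.array(st['tool_rot']);T[:3,3]=st['position']
        M=np.linalg.inv(T@np.array(p['tool_from_camera'])); R=M[:3,:3];t=M[:3,3]
    return K,R,t
def ray(p,rc,st=None):
    K,R,t=KRt(p,st); d=R.T@np.linalg.inv(K)@np.array([rc[1],rc[0],1.]); return -R.T@t,d
def atz(p,rc,z,st=None):
    o,d=ray(p,rc,st); return o+d*(z-o[2])/d[2]
def proj(p,X,st=None):
    K,R,t=KRt(p,st); c=(R@np.atleast_2d(X).T).T+t; u=(K@c.T).T; return u[:,:2]/u[:,2:]
E
python3 - <<'E'
from h import *
s=env.observe(); print(s)
for n in ['scene','top','wrist']:
    p=env.get_image(n); save(n+'0.png',p); print(n,p['vfov'],[p.get(k) for k in('cx','cy','rvec','tvec','tool_from_camera')])
    for t in ['enclosure','door','door_hinge','stay','stay_pin','stay_hole','stay_knob','peg_tip','jar','caddy','jar_small','jar_tall','canister_tall','canister_short']:
        try:
            r=env.outline_of(t,p); print(t,[(round(x['conf'],2),np.round(x['pixel'],1).tolist(),int(x['mask'].sum())) for x in r[:3]])
        except Exception as e: print(t,e)
E
```

```text
pics
{'time_s': 0.0, 'q': array([-8.47595685e+01,  2.18425625e+01,  7.43865225e+01, -5.46579910e-04,
        8.38555161e+01, -1.23363171e+01]), 'qvel': array([ 0.0018918 ,  0.05879242, -0.00609561, -0.05454997, -0.04964761,
       -0.02349174]), 'joint_efforts': array([ 1.59162038e-03, -4.48457623e+01, -2.31277478e+01, -9.15543251e-05,
        4.75447567e-03,  2.42672357e-06]), 'position': array([ 0.16605395, -0.52402856,  0.23068662]), 'tool_rot': array([[ 3.01983923e-01, -1.44307811e-04,  9.53313007e-01],
       [-9.53311923e-01,  1.46952814e-03,  3.01983803e-01],
       [-1.44449891e-03, -9.99998910e-01,  3.06203515e-04]]), 'ft_force': array([ 0.69871406, -0.20314443, -0.36016498]), 'wrist_torque': array([0.00432787, 0.04910171, 0.00333105]), 'grip_width': 0.08533134845865878}
scene 45.47626171618694 [280.6549114355244, 210.45466676959967, array([ 1.14312894,  2.34195414, -1.04243087]), array([ 0.37664914, -0.2138387 ,  1.89745985]), None]
enclosure [(0.78, [185.2, 206.0], 23301), (0.55, [237.0, 310.4], 509)]
door [(0.65, [210.3, 275.1], 3889)]
door_hinge [(0.91, [213.3, 274.8], 3
[... 1294 characters left out ...]
ister_tall [(0.67, [159.3, 347.9], 284)]
canister_short [(0.69, [198.7, 425.2], 299), (0.3, [233.6, 349.1], 852)]
wrist 61.47367052937206 [278.66634929731026, 211.97047112210046, None, None, array([[ 9.99998596e-01,  1.49448448e-03,  7.58585084e-04,
        -5.96305453e-04],
       [-2.85490238e-04, -2.94110789e-01,  9.55771292e-01,
        -1.43623612e-01],
       [ 1.65149341e-03, -9.55770166e-01, -2.94109949e-01,
         7.38075933e-02],
       [ 0.00000000e+00,  0.00000000e+00,  0.00000000e+00,
         1.00000000e+00]])]
enclosure []
door []
door_hinge []
stay []
stay_pin []
stay_hole []
stay_knob []
peg_tip []
jar []
caddy []
jar_small []
jar_tall []
canister_tall []
canister_short []
```

```bash
python3 - <<'E'
import cv2
a=cv2.imread('pics/top0.png'); cv2.imwrite('pics/top0b.png',cv2.resize(a[120:320,130:396],None,fx=3,fy=3,interpolation=cv2.INTER_CUBIC)[:600,:798])
a=cv2.imread('pics/scene0.png'); cv2.imwrite('pics/scene0b.png',cv2.resize(a[110:310,180:446],None,fx=3,fy=3,interpolation=cv2.INTER_CUBIC)[:600,:798])
E
```

```text
(no output)
```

View pics/top0.png

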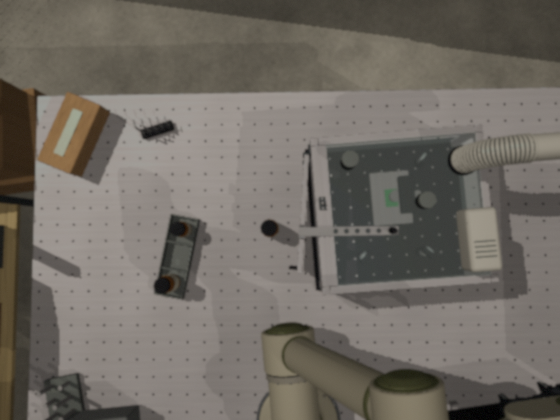

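View pics/top0b.png

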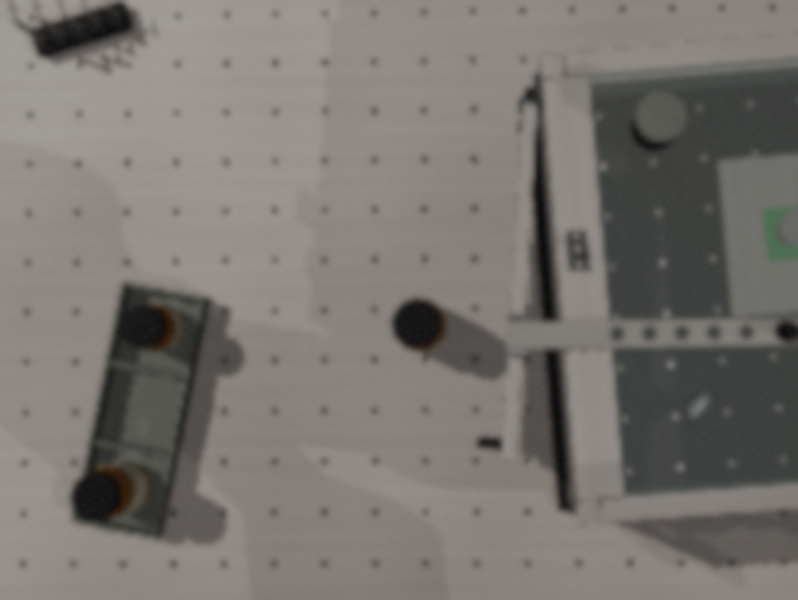

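View pics/scene0b.png

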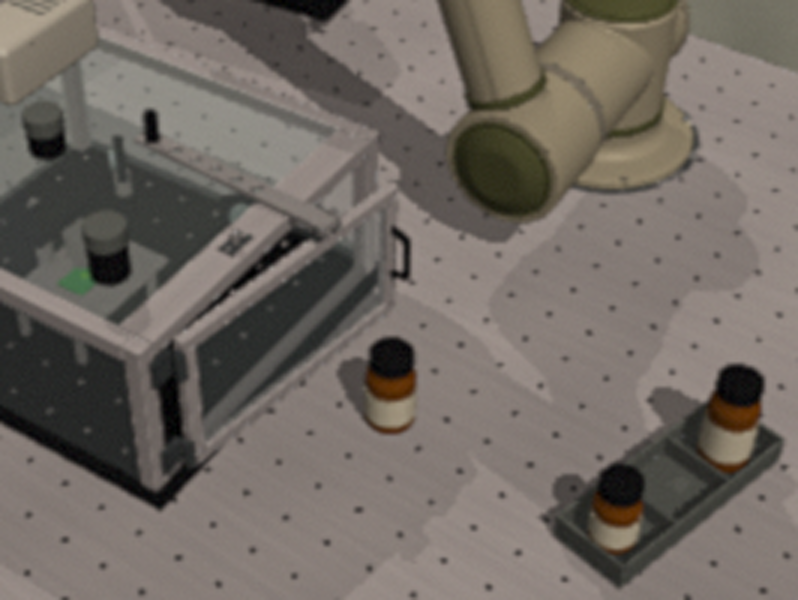

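View pics/wrist0.png

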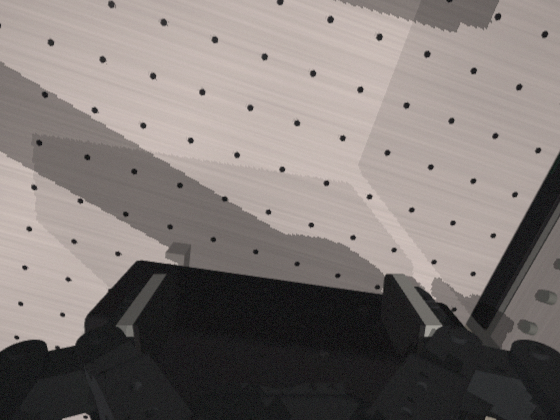

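```bash
python3 - <<'E'
from h import *
print(env.observe()['time_s'])
p=env.get_image('top'); q=env.get_image('scene')
import pickle; pickle.dump((p,q),open('p0.pkl','wb'))
c=lambda x,y:(120+y/3-.33,130+x/3-.33)
for n,xy,z in [('hdrTL',(545,60),.2),('hdrBL',(575,515),.2),('hdrTR',(590,60),.2),('barend',(508,338),.2055),('h1',(617,333),.208),('h2',(650,333),.208),('h3',(682,332),.208),('h4',(714,332),.208),('h5',(746,331),.208),('knobtop',(787,331),.241),('mark',(578,250),.2),('jarcap',(418,324),.095),('cadTL',(124,285),.032),('cadTR',(212,300),.032),('cadBR',(162,537),.032),('cadBL',(73,520),.032),('doorhinge',(530,95),.192),('doorfree',(505,450),.192)]:
    print(n,np.round(atz(p,c(*xy),z),4))
print('jar net',atz(p,(230.6,270.1),.075),atz(p,(202.7,324.2),.2))
m=env.outline_of('peg_tip',p)[0]['mask']; print(np.argwhere(m).min(0),np.argwhere(m).max(0))
m=env.outline_of('peg_tip',q)[0]['mask']; print(np.argwhere(m).min(0),np.argwhere(m).max(0))
cs=lambda x,y:(110+y/3-.33,180+x/3-.33)
for n,xy,z in [('jarcap',(391,358),.095),('mark',(235,242),.2),('knobtop',(151,113),.241)]:
    print('scene',n,np.round(atz(q,cs(*xy),z),4))
a=cv2.cvtColor(q['image'],cv2.COLOR_RGB2BGR); cv2.imwrite('pics/s1.png',cv2.resize(a[140:210,210:310],None,fx=8,fy=8,interpolation=cv2.INTER_CUBIC))
a=cv2.cvtColor(p['image'],cv2.COLOR_RGB2BGR); cv2.imwrite('pics/t1.png',cv2.resize(a[180:250,295:395],None,fx=8,fy=8,interpolation=cv2.INTER_CUBIC))
print(env.observe()['time_s'])
E
```

```text
2.25
hdrTL [ 0.7815 -0.0419  0.2   ]
hdrBL [ 0.3953 -0.0627  0.2   ]
hdrTR [ 0.7809 -0.0804  0.2   ]
barend [ 0.5437 -0.008   0.2055]
h1 [ 0.5471 -0.0994  0.208 ]
h2 [ 0.5469 -0.127   0.208 ]
h3 [ 0.5475 -0.1537  0.208 ]
h4 [ 0.5473 -0.1803  0.208 ]
h5 [ 0.5479 -0.2069  0.208 ]
knobtop [ 0.5471 -0.2344  0.241 ]
mark [ 0.6179 -0.068   0.2   ]
jarcap [0.5587 0.0755 0.095 ]
cadTL [0.6007 0.3684 0.032 ]
cadTR [0.5853 0.2815 0.032 ]
cadBR [0.3564 0.3289 0.032 ]
cadBL [0.373 0.416 0.032]
doorhinge [ 0.7529 -0.0288  0.192 ]
doorfree [ 0.4491 -0.0045  0.192 ]
jar net [0.55089681 0.07385562 0.075     ] [ 0.61858163 -0.07277288  0.2       ]
[197 319] [209 325]
[187 254] [194 262]
scene jarcap [0.5662 0.0814 0.095 ]
scene mark [ 0.6159 -0.0702  0.2   ]
scene knobtop [ 0.5481 -0.2377  0.241 ]
2.45
```

View pics/s1.png

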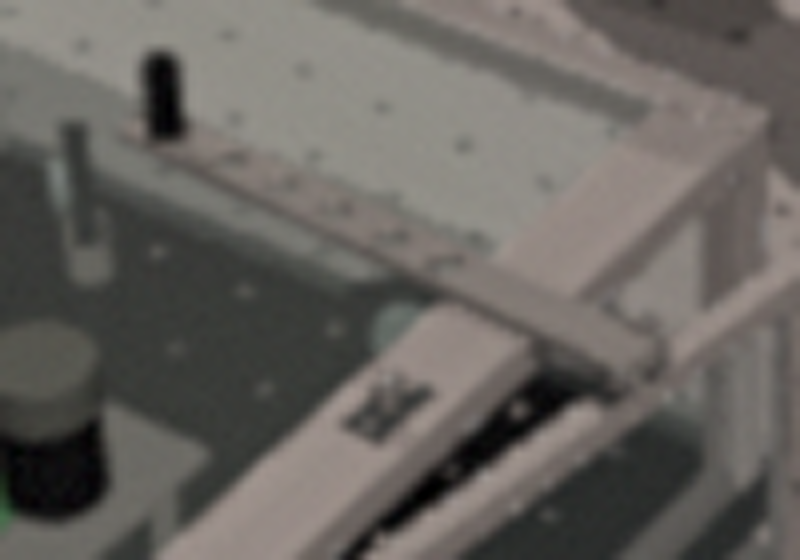

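View pics/t1.png

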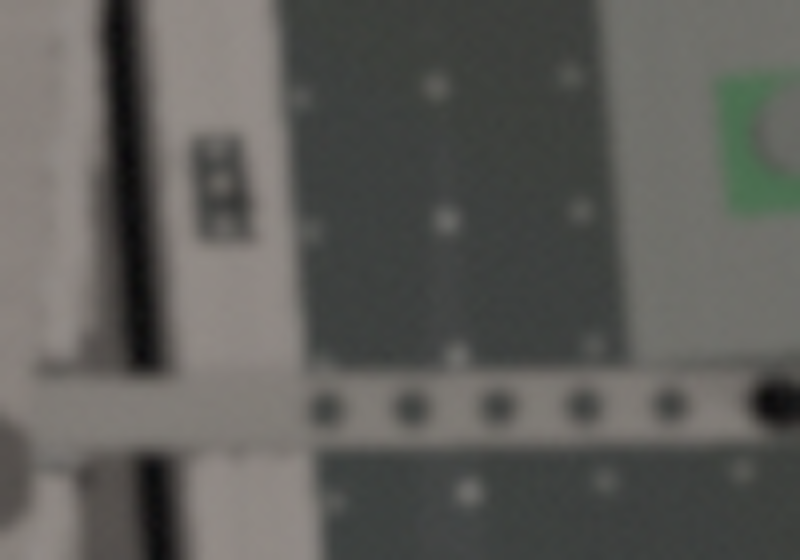

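```bash
cat >> h.py <<'E'
from scipy.spatial.transform import Rotation as Ro
def Rdown(yaw, tilt=0):
    y=np.radians(yaw); x=np.array([np.cos(y),np.sin(y),0]); d=np.array([0,0,-1.])
    R=np.stack([x,d,np.cross(x,d)],1)
    return R@Ro.from_rotvec([np.radians(tilt),0,0]).as_matrix()
def rows(wps,jaw,step=.05,P=None,R=None,nd=3):
    """wps: (pos,yaw,tilt[,nrows]); prints rows"""
    s=env.observe()
    P=np.array(s['position']) if P is None else np.array(P,float); R=np.array(s['tool_rot']) if R is None else R
    out=[]
    for w in wps:
        pos=np.array(w[0],float); Rt=Rdown(w[1],w[2]); 
        ang=np.degrees(np.linalg.norm(Ro.from_matrix(R.T@Rt).as_rotvec()))
        n=w[3] if len(w)>3 else max(1,int(np.ceil(np.linalg.norm(pos-P)/step)),int(np.ceil(ang/10)))
        for k in range(n):
            sh=np.round(R.T@((pos-P)/(n-k)),nd)
            rv=np.round(np.degrees(Ro.from_matrix(R.T@Rt).as_rotvec())/(n-k),1)
            out.append([sh.tolist(),rv.tolist(),jaw]); P=P+R@sh; R=R@Ro.from_rotvec(np.radians(rv)).as_matrix()
        print('reach',np.round(P,4),'n',n)
    for i in range(0,len(out),8): print(str(out[i:i+8]).replace(' ','').replace('-0.0,','0,').replace('-0.0]','0]'))
def st():
    s=env.observe(); R=np.array(s['tool_rot']); print('t',round(s['time_s'],2),'P',np.round(s['position'],4),'yaw',np.round(np.degrees(np.arctan2(R[1,0],R[0,0])),2),'down',np.round(R[:,1],3),'F',np.round(s['ft_force'],2),'w',round(s['grip_width'],4)); return s
E
python3 - <<'E'
from h import *
st()
rows([([.20,-.45,.34],-72.4,0),([.34,-.18,.34],-80,0),([.44,.08,.30],-90,0)],.085)
E
```

```text
t 2.45 P [ 0.1661 -0.5243  0.2313] yaw -72.43 down [-0.  0. -1.] F [-0.21 -0.78 -0.12] w 0.0852
reach [ 0.2001 -0.4495  0.3403] n 3
reach [ 0.3399 -0.1795  0.3403] n 7
reach [0.4404 0.0802 0.3003] n 6
[[[-0.02,-0.036,0.018],[0.0,0,0],0.085],[[-0.02,-0.036,0.018],[0.0,0,0],0.085],[[-0.021,-0.037,0.019],[0.0,0,0],0.085],[[-0.031,0.0,0.031],[0.0,1.1,0],0.085],[[-0.031,0.0,0.03],[0.0,1.1,0],0.085],[[-0.032,0.0,0.029],[0.0,1.1,0],0.085],[[-0.032,0.0,0.029],[0.0,1.1,0],0.085],[[-0.033,0.0,0.028],[0.0,1.1,0],0.085]]
[[[-0.034,0.0,0.028],[0.0,1.0,0],0.085],[[-0.034,0.0,0.027],[0.0,1.1,0],0.085],[[-0.04,0.007,0.024],[0.0,1.7,0],0.085],[[-0.04,0.007,0.023],[0.0,1.7,0],0.085],[[-0.041,0.007,0.021],[0.0,1.6,0],0.085],[[-0.042,0.006,0.02],[0.0,1.7,0],0.085],[[-0.042,0.007,0.019],[0.0,1.6,0],0.085],[[-0.043,0.006,0.019],[0.0,1.7,0],0.085]]
```

>>> carry_out(
  plan=[
    [[-0.02, -0.036, 0.018], [0, 0, 0], 0.085],
    [[-0.02, -0.036, 0.018], [0, 0, 0], 0.085],
    [[-0.021, -0.037, 0.019], [0, 0, 0], 0.085],
    [[-0.031, 0, 0.031], [0, 1.1, 0], 0.085],
    [[-0.031, 0, 0.03], [0, 1.1, 0], 0.085],
    [[-0.032, 0, 0.029], [0, 1.1, 0], 0.085],
    [[-0.032, 0, 0.029], [0, 1.1, 0], 0.085],
    [[-0.033, 0, 0.028], [0, 1.1, 0], 0.085],
  ],
)

```text
time_s: 3.45
position: [0.3001, -0.2558, 0.3404]
tool_rot: [[0.208, 0.0, 0.978], [-0.978, -0.0, 0.208], [0.0, -1.0, 0.0]]
ft_force: [0.3, -0.7, 0.0]
grip_width: 0.0854
```

>>> carry_out(
  plan=[
    [[-0.034, 0, 0.028], [0, 1, 0], 0.085],
    [[-0.034, 0, 0.027], [0, 1.1, 0], 0.085],
    [[-0.04, 0.007, 0.024], [0, 1.7, 0], 0.085],
    [[-0.04, 0.007, 0.023], [0, 1.7, 0], 0.085],
    [[-0.041, 0.007, 0.021], [0, 1.6, 0], 0.085],
    [[-0.042, 0.006, 0.02], [0, 1.7, 0], 0.085],
    [[-0.042, 0.007, 0.019], [0, 1.6, 0], 0.085],
    [[-0.043, 0.006, 0.019], [0, 1.7, 0], 0.085],
  ],
)

```text
time_s: 4.45
position: [0.4407, 0.0818, 0.3003]
tool_rot: [[-0.001, 0.0, 1.0], [-1.0, -0.0, -0.001], [0.0, -1.0, 0.0]]
ft_force: [-0.0, -1.4, -0.7]
grip_width: 0.085
```

>>> carry_out(
  plan=[
    [[0, 0, 0], [0, 0, 0], 0.085],
  ],
)

```text
time_s: 4.58
position: [0.4406, 0.0824, 0.2997]
tool_rot: [[0.004, -0.001, 1.0], [-1.0, 0.0, 0.004], [-0.0, -1.0, -0.001]]
ft_force: [-0.8, -0.5, 0.8]
grip_width: 0.085
```

```bash
python3 - <<'E'
from h import *
s=st(); p=env.get_image('wrist'); save('w1.png',p)
for z in(.095,):
  print(proj(p,[.559,.0755,z],s))
r=env.outline_of('jar',p); print([(x['conf'],x['pixel'],x['mask'].sum()) for x in r])
print(env.observe()['time_s'])
E
```

```text
t 4.58 P [0.4406 0.0824 0.2997] yaw -89.8 down [-0.001  0.    -1.   ] F [-0.81 -0.52  0.75] w 0.085
[[287.03469265  51.37693645]]
[(0.65, [54.3, 282.1], np.int64(2499))]
4.675
```

View pics/w1.png

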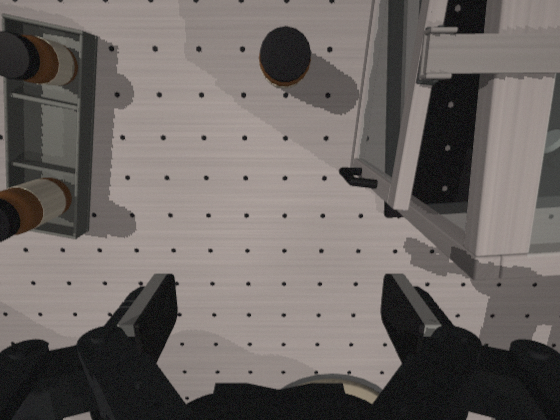

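```bash
python3 - <<'E'
from h import *
s=st(); p=env.get_image('wrist')
a=cv2.cvtColor(p['image'],cv2.COLOR_RGB2BGR); cv2.imwrite('pics/w1c.png',cv2.resize(a[0:260,0:130],None,fx=3,fy=2.3,interpolation=cv2.INTER_CUBIC)) 
cv2.imwrite('pics/w1c.png',cv2.resize(a[0:250,0:330],None,fx=2.4,fy=2.4,interpolation=cv2.INTER_CUBIC))
print(atz(p,(53,285),.095,s))
E
```

```text
t 4.67 P [0.4403 0.0802 0.3003] yaw -89.95 down [-0. -0. -1.] F [ 0.27 -0.08  0.92] w 0.0854
[0.55755737 0.07470463 0.095     ]
```

View pics/w1c.png

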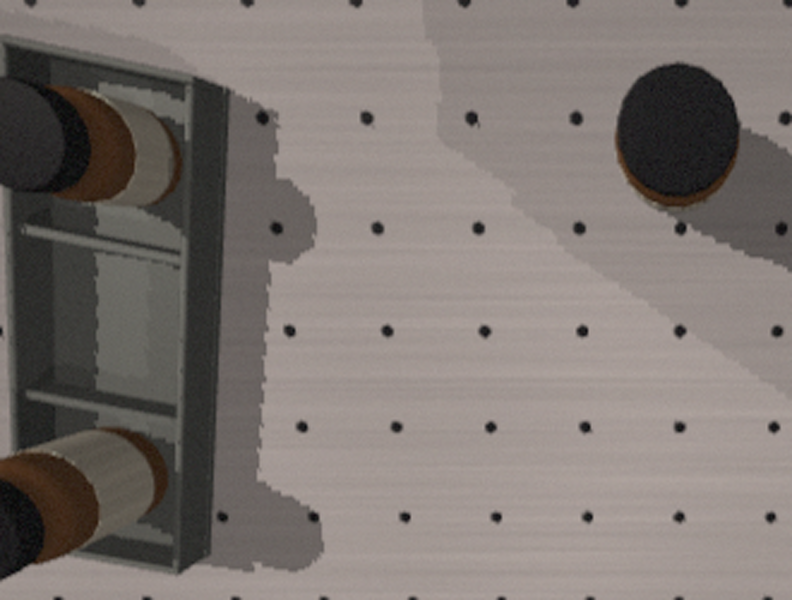

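```bash
python3 - <<'E'
from h import *
s=st(); p=env.get_image('wrist')
g=lambda x,y: atz(p,(y/2.4-.3,x/2.4-.3),.032,s)
TL,TR,BR=g(3,37),g(192,78),g(178,572)
print(TL,TR,BR,np.linalg.norm(TL-TR),np.linalg.norm(TR-BR),'c',(TL+BR)/2, np.degrees(np.arctan2(*(TR-BR)[[1,0]])))
d=[g(22,228),g(182,260),g(27,393),g(178,412)]; print(np.round(d,4),np.mean(d,0))
rows([([.557,.075,.16],-90,0),([.557,.075,.036],-90,0)],.085)
E
```

```text
t 4.72 P [0.4402 0.0797 0.3005] yaw -90.03 down [ 0. -0. -1.] F [-0.21 -0.39 -0.02] w 0.0852
[0.60144087 0.36905213 0.032     ] [0.5854477  0.28969984 0.032     ] [0.35290595 0.33518323 0.032     ] 0.08094793142527965 0.2369481041420944 c [0.47717341 0.35211768 0.032     ] -11.066902276627147
[[0.5227 0.3784 0.032 ]
 [0.5087 0.307  0.032 ]
 [0.4463 0.393  0.032 ]
 [0.437  0.321  0.032 ]] [0.47868664 0.34982417 0.032     ]
reach [0.5573 0.0753 0.1596] n 4
reach [0.5574 0.0752 0.0356] n 3
[[[0.001,0.035,0.029],[0,0,0.0],0.085],[[0.001,0.035,0.029],[0,0,0.0],0.085],[[0.001,0.035,0.029],[0,0,0.0],0.085],[[0.001,0.036,0.03],[0,-0.1,0.0],0.085],[[0.0,0.041,0],[0,0.0,0.0],0.085],[[0.0,0.041,0],[0,0.0,0.0],0.085],[[0.0,0.042,0],[0,0.0,0.0],0.085]]
```

>>> carry_out(
  plan=[
    [[0.001, 0.035, 0.029], [0, 0, 0], 0.085],
    [[0.001, 0.035, 0.029], [0, 0, 0], 0.085],
    [[0.001, 0.035, 0.029], [0, 0, 0], 0.085],
    [[0.001, 0.036, 0.03], [0, 0, 0], 0.085],
    [[0, 0, 0], [0, 0, 0], 0.085],
  ],
)

```text
time_s: 5.4
position: [0.5574, 0.0747, 0.1567]
tool_rot: [[-0.002, -0.005, 1.0], [-1.0, 0.0, -0.002], [-0.0, -1.0, -0.005]]
ft_force: [0.7, 0.4, 0.5]
grip_width: 0.085
```

```bash
python3 - <<'E'
from h import *
s=st(); p=env.get_image('wrist'); save('w2.png',p)
E
```

```text
t 5.4 P [0.5574 0.0747 0.1567] yaw -90.14 down [-0.005  0.    -1.   ] F [0.73 0.37 0.49] w 0.085
```

View pics/w2.png

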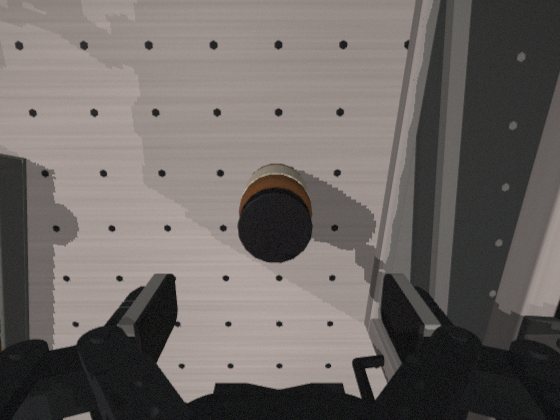

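```bash
python3 - <<'E'
from h import *
s=st(); p=env.get_image('wrist')
print(atz(p,(226,275),.095,s), proj(p,[.5575,.075,.095],s))
E
```

```text
t 5.45 P [0.5572 0.075  0.1587] yaw -90.11 down [-0.002  0.    -1.   ] F [ 0.01  0.29 -0.7 ] w 0.085
[0.55784349 0.07735171 0.095     ] [[278.78189251 226.51923486]]
```

>>> carry_out(
  plan=[
    [[-0.002, 0.041, 0], [0, 0, 0], 0.085],
    [[0, 0.041, 0], [0, 0, 0], 0.085],
    [[0, 0.04, 0], [0, 0, 0], 0.085],
    [[0, 0, 0], [0, 0, 0], 0.085],
    [[0, 0, 0], [0, 0, 0], 0.06],
    [[0, 0, 0], [0, 0, 0], 0.05],
    [[0, 0, 0], [0, 0, 0], 0.045],
    [[0, 0, 0], [0, 0, 0], 0.045],
  ],
  force=30,
)

```text
time_s: 6.5
position: [0.5584, 0.078, 0.0396]
tool_rot: [[-0.0, 0.004, 1.0], [-1.0, -0.0, -0.0], [0.0, -1.0, 0.004]]
ft_force: [-1.3, -0.5, 7.5]
grip_width: 0.0509
```

>>> carry_out(
  plan=[
    [[0, 0, 0], [0, 0, 0], 0.045],
    [[0, 0, 0], [0, 0, 0], 0.045],
  ],
)

```text
time_s: 6.75
position: [0.5584, 0.078, 0.0396]
tool_rot: [[-0.0, 0.004, 1.0], [-1.0, -0.0, -0.0], [0.0, -1.0, 0.004]]
ft_force: [-1.9, -1.7, 7.0]
grip_width: 0.0508
```

```bash
python3 - <<'E'
from h import *
s=st(); p=env.get_image('wrist'); save('w3.png',p)
rows([([.557,.077,.07],-90,0,2),([.557,.10,.16],-90,0),([.4785,.350,.16],-101.4,0)],.045)
E
```

```text
t 6.75 P [0.5584 0.078  0.0396] yaw -90.02 down [ 0.004 -0.    -1.   ] F [-1.92 -1.69  6.99] w 0.0508
reach [0.5573 0.077  0.0696] n 2
reach [0.5573 0.1001 0.1596] n 2
reach [0.4786 0.3498 0.1605] n 6
[[[0.001,-0.015,-0.001],[-0.1,0,0.0],0.045],[[0.0,-0.015,0],[-0.1,0,0.0],0.045],[[-0.011,-0.045,0],[0,0,0.0],0.045],[[-0.012,-0.045,0],[0,0,0.0],0.045],[[-0.042,0,-0.013],[0,1.9,0.0],0.045],[[-0.041,0,-0.015],[0,1.9,0.0],0.045],[[-0.041,0,-0.016],[0,1.9,0.0],0.045],[[-0.04,0,-0.017],[0,1.9,0.0],0.045]]
[[[-0.039,0,-0.018],[0,1.9,0.0],0.045],[[-0.039,-0.001,-0.02],[0,1.9,0.0],0.045]]
```

View pics/w3.png

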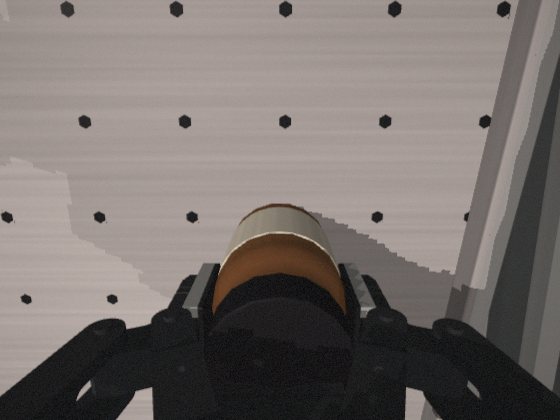

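>>> carry_out(
  plan=[
    [[0, -0.015, 0], [0, 0, 0], 0.045],
    [[0, -0.025, 0], [0, 0, 0], 0.045],
    [[-0.011, -0.045, 0], [0, 0, 0], 0.045],
    [[-0.012, -0.035, 0], [0, 0, 0], 0.045],
    [[-0.04, 0, -0.013], [0, 1.9, 0], 0.045],
    [[-0.041, 0, -0.015], [0, 1.9, 0], 0.045],
    [[-0.041, 0, -0.016], [0, 1.9, 0], 0.045],
    [[-0.04, 0, -0.017], [0, 1.9, 0], 0.045],
  ],
)

```text
time_s: 7.8
position: [0.504, 0.2674, 0.1589]
tool_rot: [[-0.134, 0.002, 0.991], [-0.991, 0.0, -0.134], [-0.001, -1.0, 0.001]]
ft_force: [0.5, -0.7, -1.8]
grip_width: 0.0507
```

>>> carry_out(
  plan=[
    [[-0.035, 0, -0.018], [0, 1.9, 0], 0.045],
    [[-0.03, 0, -0.016], [0, 1.9, 0], 0.045],
    [[0, 0, 0], [0, 0, 0], 0.045],
  ],
)

```text
time_s: 8.18
position: [0.4796, 0.3372, 0.1586]
tool_rot: [[-0.195, 0.001, 0.981], [-0.981, 0.001, -0.195], [-0.001, -1.0, 0.001]]
ft_force: [0.5, -0.8, -1.0]
grip_width: 0.0506
```

```bash
python3 - <<'E'
from h import *
s=st(); p=env.get_image('wrist'); save('w4.png',p); st()
q=env.get_image('top'); save('t4.png',q)
a=cv2.imread('pics/t4.png'); cv2.imwrite('pics/t4c.png',cv2.resize(a[180:330,120:320],None,fx=4,fy=4,interpolation=cv2.INTER_CUBIC))
E
```

```text
t 8.18 P [0.4796 0.3372 0.1586] yaw -101.25 down [ 0.001  0.001 -1.   ] F [ 0.45 -0.83 -0.98] w 0.0506
t 8.22 P [0.4802 0.336  0.1584] yaw -101.3 down [ 0.001  0.    -1.   ] F [ 0.35 -0.21 -1.45] w 0.0507
```

View pics/w4.png

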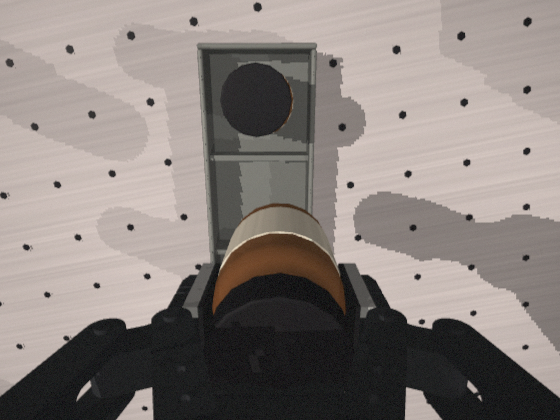

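View pics/t4c.png

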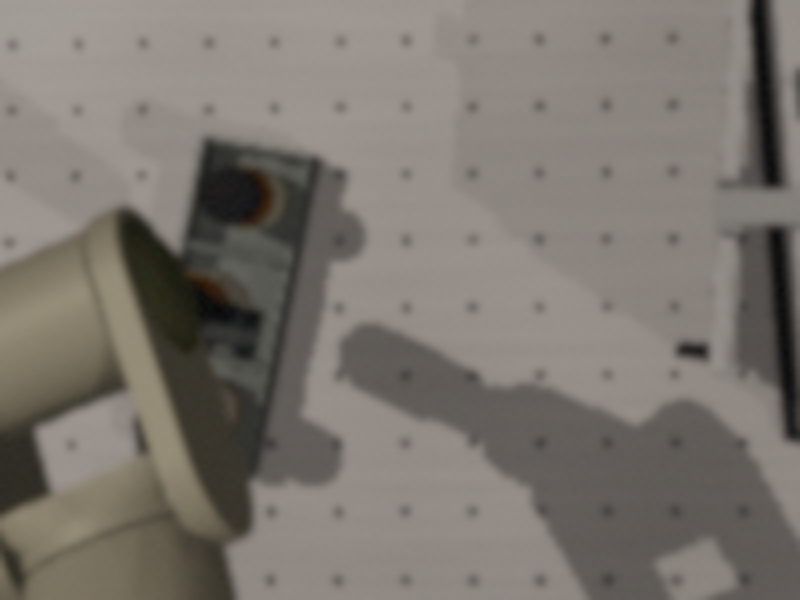

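```bash
python3 - <<'E'
from h import *
a=cv2.imread('pics/w4.png'); cv2.imwrite('pics/w4c.png',cv2.resize(a[30:280,180:340],None,fx=2.4*2,fy=2.4,interpolation=cv2.INTER_CUBIC))
s=st(); p=env.get_image('wrist')
TL=atz(p,(45,198),.032,s);TR=atz(p,(44,316),.032,s)
print(TL,TR,np.linalg.norm(TL-TR))
d=(TL-TR)/np.linalg.norm(TL-TR); print(np.degrees(np.arctan2(d[1],d[0])))
m=(TL+TR)/2
for yaw in(-11.4,-11,-12): 
  y=np.radians(yaw); print(yaw, m-.12*np.array([np.cos(y),np.sin(y),0]))
A=atz(p,(158,214),.032,s);B=atz(p,(158,312),.032,s); print('div',(A+B)/2,np.linalg.norm(A-B)); mm=(A+B)/2
y=np.radians(-11.4); print(mm-.0395*np.array([np.cos(y),np.sin(y),0]))
E
```

```text
t 8.28 P [0.4806 0.3352 0.1582] yaw -101.37 down [ 0.001  0.    -1.   ] F [ 0.39  0.86 -1.51] w 0.0503
[0.60211933 0.3681739  0.032     ] [0.58664451 0.28728992 0.032     ] 0.08235099965365802
79.16898588257767
-11.4 [0.47674938 0.35145079 0.032     ]
-11 [0.47658666 0.35062899 0.032     ]
-12 [0.47700421 0.35268131 0.032     ]
div [0.51615978 0.34009406 0.032     ] 0.07481782945873212
[0.47743907 0.34790153 0.032     ]
```

View pics/w4c.png

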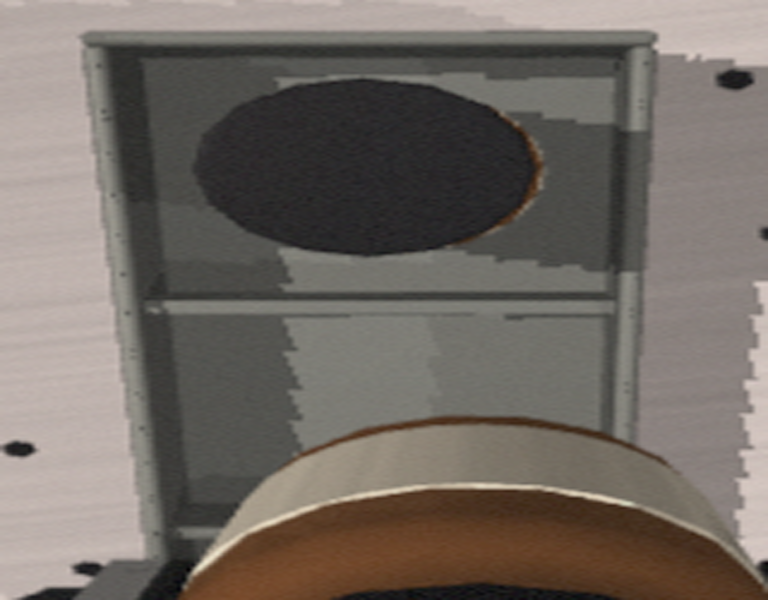

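```bash
python3 - <<'E'
from h import *
rows([([.4776,.350,.150],-101.3,0,1),([.4776,.350,.050],-101.3,0,4)],.045)
E
```

```text
reach [0.4778 0.3497 0.15  ] n 1
reach [0.4779 0.3497 0.05  ] n 4
[[[-0.014,0.008,-0.006],[0,-0.1,0],0.045],[[0,0.025,0],[0,0,0],0.045],[[0,0.025,0],[0,0,0],0.045],[[0,0.025,0],[0,0,0],0.045],[[0,0.025,0],[0,0,0],0.045]]
```

>>> carry_out(
  plan=[
    [[-0.014, 0.008, -0.006], [0, 0, 0], 0.045],
    [[0, 0, 0], [0, 0, 0], 0.045],
    [[0, 0.025, 0], [0, 0, 0], 0.045],
    [[0, 0.025, 0], [0, 0, 0], 0.045],
    [[0, 0.025, 0], [0, 0, 0], 0.045],
    [[0, 0.024, 0], [0, 0, 0], 0.045],
    [[0, 0, 0], [0, 0, 0], 0.045],
  ],
)

```text
time_s: 9.2
position: [0.4768, 0.3498, 0.0489]
tool_rot: [[-0.198, -0.003, 0.98], [-0.98, -0.002, -0.198], [0.002, -1.0, -0.003]]
ft_force: [0.0, -0.7, -0.8]
grip_width: 0.0506
```

```bash
python3 - <<'E'
from h import *
s=st(); p=env.get_image('wrist'); save('w5.png',p); q=env.get_image('scene'); save('s5.png',q); st()
a=cv2.imread('pics/s5.png'); cv2.imwrite('pics/s5c.png',cv2.resize(a[190:320,340:470],None,fx=4.6,fy=4.6,interpolation=cv2.INTER_CUBIC))
E
```

```text
t 9.2 P [0.4768 0.3498 0.0489] yaw -101.43 down [-0.003 -0.002 -1.   ] F [ 0.05 -0.73 -0.84] w 0.0506
t 9.3 P [0.4779 0.3504 0.051 ] yaw -101.42 down [ 0.001  0.    -1.   ] F [ 0.78  0.06 -1.15] w 0.0507
```

View pics/w5.png

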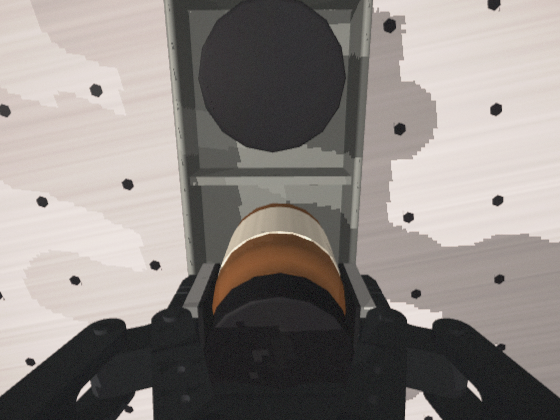

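View pics/s5c.png

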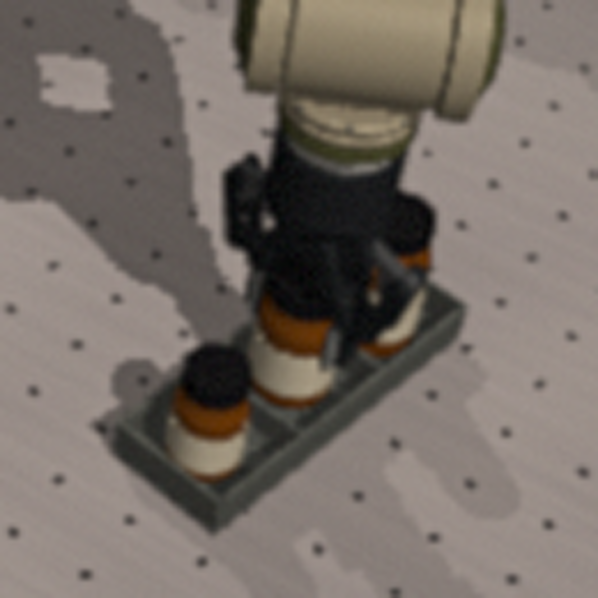

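>>> carry_out(
  plan=[
    [[-0.002, 0.003, 0], [0, 0, 0], 0.045],
    [[0, 0.002, 0], [0, 0, 0], 0.045],
    [[0, 0.001, 0], [0, 0, 0], 0.045],
    [[0, 0, 0], [0, 0, 0], 0.045],
  ],
)

```text
time_s: 9.8
position: [0.4779, 0.3523, 0.0444]
tool_rot: [[-0.198, -0.0, 0.98], [-0.98, -0.0, -0.198], [0.0, -1.0, -0.0]]
ft_force: [0.3, 0.5, -2.0]
grip_width: 0.0508
```

>>> carry_out(
  plan=[
    [[0, 0.001, 0], [0, 0, 0], 0.045],
    [[0, 0.001, 0], [0, 0, 0], 0.045],
    [[0, 0, 0], [0, 0, 0], 0.045],
  ],
)

```text
time_s: 10.18
position: [0.478, 0.3524, 0.0436]
tool_rot: [[-0.198, 0.001, 0.98], [-0.98, 0.0, -0.198], [-0.001, -1.0, 0.001]]
ft_force: [-2.2, -1.1, 10.0]
grip_width: 0.0503
```

>>> carry_out(
  plan=[
    [[0, -0.001, 0], [0, 0, 0], 0.052],
    [[0, 0, 0], [0, 0, 0], 0.056],
    [[0, 0, 0], [0, 0, 0], 0.062],
    [[0, 0, 0], [0, 0, 0], 0.062],
    [[0, 0, 0], [0, 0, 0], 0.064],
    [[0, 0, 0], [0, 0, 0], 0.064],
  ],
)

```text
time_s: 10.92
position: [0.4779, 0.3523, 0.0433]
tool_rot: [[-0.198, -0.0, 0.98], [-0.98, 0.0, -0.198], [-0.0, -1.0, -0.0]]
ft_force: [0.6, -0.0, -0.9]
grip_width: 0.064
```

```bash
python3 - <<'E'
from h import *
s=st(); p=env.get_image('wrist'); save('w6.png',p)
E
```

```text
t 10.93 P [0.4779 0.3523 0.0433] yaw -101.42 down [-0.  0. -1.] F [ 0.58 -0.01 -0.88] w 0.064
```

View pics/w6.png

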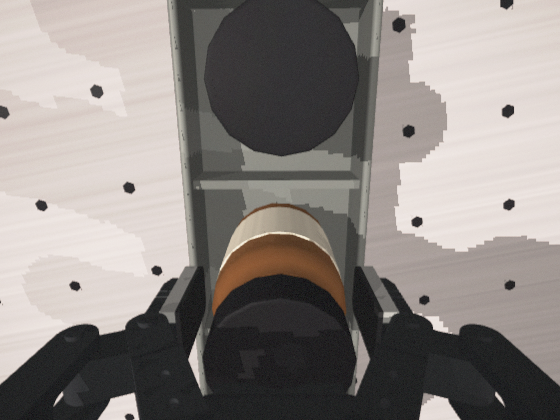

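```bash
python3 - <<'E'
from h import *
print(np.round(env.observe()['q'],1))
rows([([.478,.3523,.20],-101.4,0,5),([.49,.31,.33],-75,0,3),([.58,-.13,.36],0,0,11)],.064)
E
```

```text
[ 25.   37.   81.6   0.   61.4 126.4]
reach [0.4779 0.3523 0.2003] n 5
reach [0.49   0.3103 0.3303] n 3
reach [ 0.5803 -0.1303  0.3603] n 11
[[[0,-0.031,0.0],[0.0,0,0.0],0.064],[[0,-0.031,0.0],[0.0,0,0.0],0.064],[[0,-0.032,0.0],[0.0,0,0.0],0.064],[[0,-0.031,0.0],[0.0,0,0.0],0.064],[[0,-0.032,0.0],[0.0,0,0.0],0.064],[[0.013,-0.043,0.007],[0.0,-8.8,0.0],0.064],[[0.014,-0.043,0.005],[0.0,-8.8,0.0],0.064],[[0.014,-0.044,0.002],[0.0,-8.8,0],0.064]]
[[[0.041,-0.003,-0.002],[0.0,-6.8,0],0.064],[[0.04,-0.003,-0.007],[0.0,-6.8,0],0.064],[[0.039,-0.003,-0.012],[0.0,-6.8,0],0.064],[[0.037,-0.003,-0.017],[0.0,-6.8,0],0.064],[[0.035,-0.003,-0.021],[0.0,-6.8,0],0.064],[[0.032,-0.002,-0.025],[0.0,-6.8,0],0.064],[[0.029,-0.003,-0.028],[0.0,-6.8,0],0.064],[[0.026,-0.002,-0.032],[0.0,-6.9,0],0.064]]
[[[0.022,-0.003,-0.035],[0.0,-6.8,0],0.064],[[0.018,-0.002,-0.037],[0.0,-6.9,0],0.064],[[0.013,-0.003,-0.039],[0.0,-6.8,0],0.064]]
```

>>> carry_out(
  plan=[
    [[0, -0.015, 0], [0, 0, 0], 0.064],
    [[0, -0.031, 0], [0, 0, 0], 0.064],
    [[0, -0.04, 0], [0, 0, 0], 0.064],
    [[0, -0.04, 0], [0, 0, 0], 0.064],
    [[0, -0.032, 0], [0, 0, 0], 0.064],
    [[0.013, -0.043, 0.007], [0, -8.8, 0], 0.064],
    [[0.014, -0.043, 0.005], [0, -8.8, 0], 0.064],
    [[0.014, -0.044, 0.002], [0, -8.8, 0], 0.064],
  ],
)

```text
time_s: 11.98
position: [0.4896, 0.3096, 0.334]
tool_rot: [[0.263, 0.001, 0.965], [-0.965, 0.0, 0.263], [-0.0, -1.0, 0.001]]
ft_force: [-0.2, 0.7, 0.6]
grip_width: 0.0644
```

>>> carry_out(
  plan=[
    [[0.041, -0.003, -0.002], [0, -6.8, 0], 0.064],
    [[0.04, -0.003, -0.007], [0, -6.8, 0], 0.064],
    [[0.039, -0.003, -0.012], [0, -6.8, 0], 0.064],
    [[0.037, -0.003, -0.017], [0, -6.8, 0], 0.064],
    [[0.035, -0.003, -0.021], [0, -6.8, 0], 0.064],
    [[0.032, -0.002, -0.025], [0, -6.8, 0], 0.064],
    [[0.029, -0.003, -0.028], [0, -6.8, 0], 0.064],
    [[0.026, -0.002, -0.032], [0, -6.9, 0], 0.064],
  ],
)

```text
time_s: 12.98
position: [0.5547, -0.0105, 0.3547]
tool_rot: [[0.938, 0.001, 0.347], [-0.347, -0.0, 0.938], [0.001, -1.0, 0.0]]
ft_force: [-0.3, 0.0, -0.4]
grip_width: 0.0638
```

>>> carry_out(
  plan=[
    [[0.022, -0.003, -0.035], [0, -6.8, 0], 0.064],
    [[0.018, -0.002, -0.037], [0, -6.9, 0], 0.064],
    [[0.013, -0.003, -0.039], [0, -6.8, 0], 0.064],
    [[0, 0, 0], [0, 0, 0], 0.064],
    [[0, 0, 0], [0, 0, 0], 0.064],
  ],
)

```text
time_s: 13.6
position: [0.58, -0.1297, 0.362]
tool_rot: [[1.0, 0.001, 0.001], [-0.001, -0.0, 1.0], [0.001, -1.0, -0.0]]
ft_force: [0.4, 0.3, 0.6]
grip_width: 0.0641
```

```bash
python3 - <<'E'
from h import *
s=st(); p=env.get_image('wrist'); save('w7.png',p)
import pickle; pickle.dump((s,p),open('w7.pkl','wb'))
q=env.get_image('scene'); save('s7.png',q); st()
a=cv2.imread('pics/s7.png'); cv2.imwrite('pics/s7c.png',cv2.resize(a[120:320,180:446],None,fx=3,fy=3,interpolation=cv2.INTER_CUBIC))
E
```

```text
t 13.6 P [ 0.58   -0.1297  0.362 ] yaw -0.07 down [ 0.001 -0.    -1.   ] F [0.41 0.3  0.6 ] w 0.0641
t 13.7 P [ 0.58   -0.1292  0.362 ] yaw 0.01 down [ 0.001 -0.    -1.   ] F [-0.38  0.49  0.1 ] w 0.0639
```

View pics/w7.png

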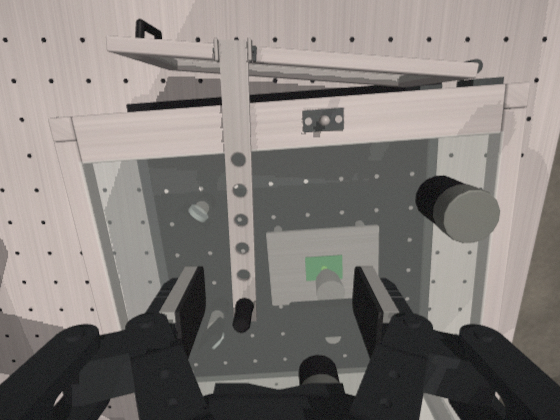

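View pics/s7c.png

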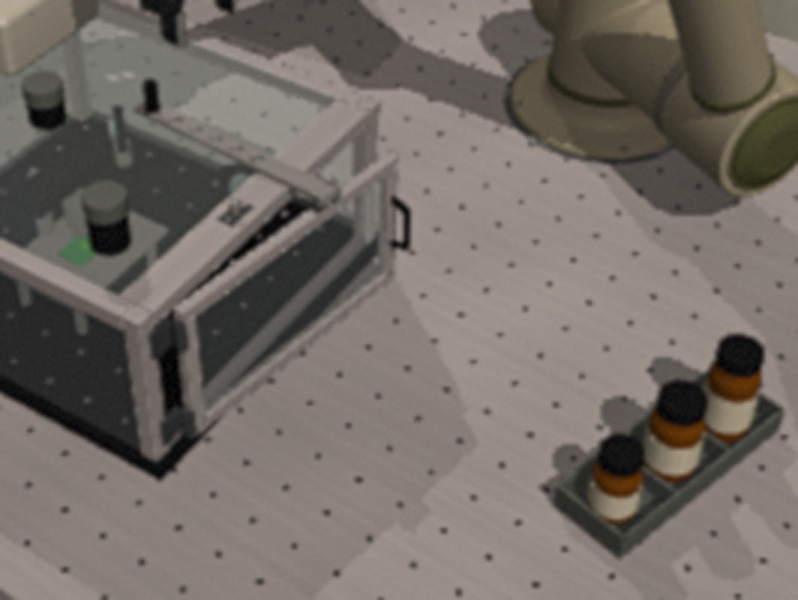

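```bash
python3 - <<'E'
import cv2
a=cv2.imread('pics/w7.png')
A=cv2.resize(a[95:145,290:357],None,fx=12,fy=12,interpolation=cv2.INTER_CUBIC)
cv2.imwrite('pics/w7p.png',A[:600,:800])
cv2.imwrite('pics/w7b.png',cv2.resize(a[140:340,190:300],None,fx=3,fy=3,interpolation=cv2.INTER_CUBIC))
cv2.imwrite('pics/w7h.png',cv2.resize(a[20:110,380:530],None,fx=5,fy=5,interpolation=cv2.INTER_CUBIC))
E
```

```text
(no output)
```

View pics/w7p.png

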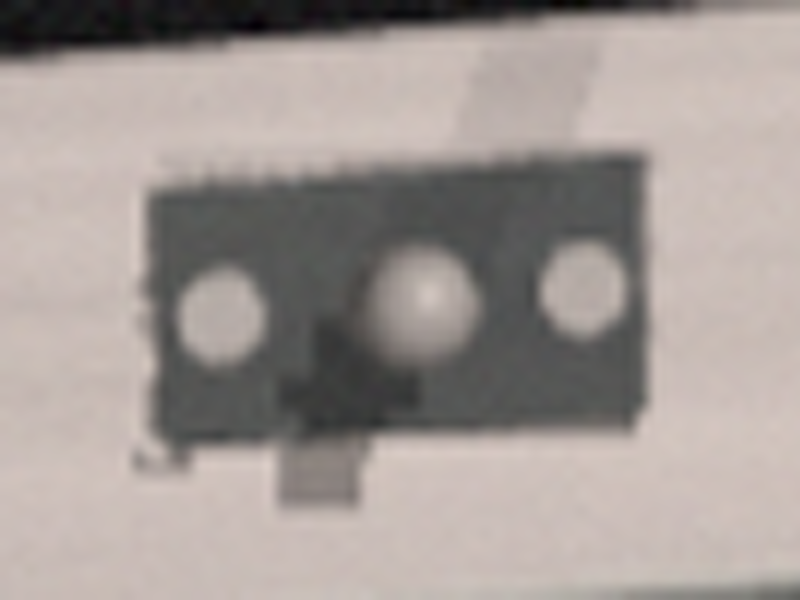

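View pics/w7b.png

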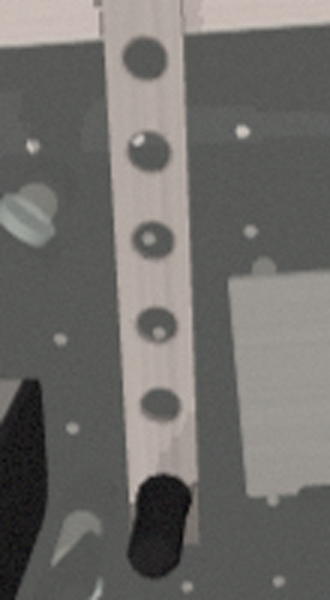

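View pics/w7h.png

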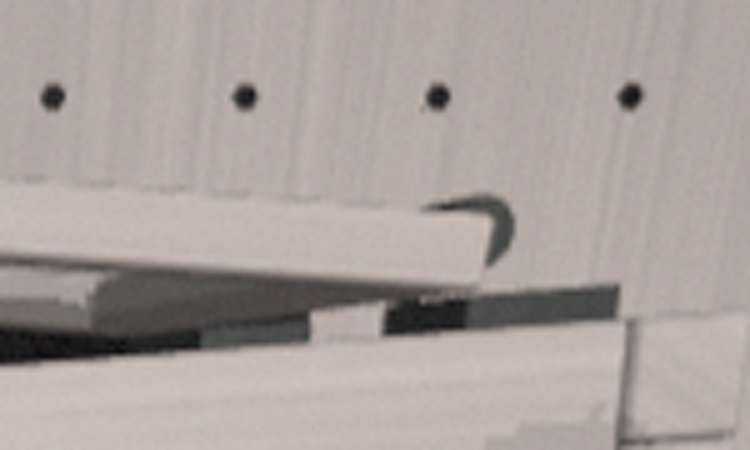

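```bash
cat > geo.py <<'E'
from h import *
import pickle
s,p=pickle.load(open('w7.pkl','rb'))
s['position']=np.array([.5800,-.1294,.362])
g=lambda x,y,z: atz(p,(140+y/3-.33,190+x/3-.33),z,s)
H=np.array([g(145,58,.208),g(149,151,.208),g(153,239,.208),g(156,324,.208),g(160,404,.208)])[:,:2]
r=np.array([85,112,139,166,193])*1e-3
A=np.stack([np.ones(5),r],1); c,_,_,_=np.linalg.lstsq(A,H,rcond=None)
print('holes',np.round(H,4).tolist()); print('pin',c[0],'dir',c[1],np.linalg.norm(c[1]),np.degrees(np.arctan2(*c[1][::-1])))
peg=atz(p,(119.5,325),.2155,s)[:2]; print('peg',peg)
print('knob top',g(154,552,.241))
for n,rc in [('hinge',(65,478)),('hinge2',(68,478))]: print(n,atz(p,rc,.192,s))
E
python3 geo.py; python3 - <<'E'
from h import *; import pickle
p,q=pickle.load(open('p0.pkl','rb'))
# peg in top/scene
print(proj(p,[.617,-.069,.217]),proj(q,[.617,-.069,.217]))
E
```

```text
holes [[0.5446, -0.0991], [0.5448, -0.1259], [0.5452, -0.1527], [0.5452, -0.1798], [0.5456, -0.2067]]
pin [ 0.54380273 -0.01437276] dir [ 0.00926487 -0.99610577] 0.9961488530698075 -89.46710230557625
peg [ 0.61569849 -0.06653224]
knob top [ 0.54619382 -0.23715165  0.241     ]
hinge [ 0.74303409 -0.02401194  0.192     ]
hinge2 [ 0.74341622 -0.02630924  0.192     ]
[[323.05127566 202.81566999]] [[257.76298645 186.15413673]]
```

```bash
python3 - <<'E'
from h import *; import pickle
s,p=pickle.load(open('w7.pkl','rb'))
print('cann',atz(p,(216,470),.26,s),atz(p,(358,318),.248,s))
rows([([.546,-.238,.29],0,0),([.546,-.238,.214],0,0,3)],.064)
E
```

```text
cann [ 0.71858619 -0.13320523  0.26      ] [ 0.6132843  -0.26746962  0.248     ]
reach [ 0.5461 -0.2382  0.29  ] n 3
reach [ 0.5462 -0.2382  0.214 ] n 3
[[[-0.011,0.024,-0.036],[0.0,0.0,0.0],0.064],[[-0.012,0.024,-0.036],[0.0,0.0,0.0],0.064],[[-0.011,0.024,-0.037],[0.0,0.0,0.0],0.064],[[0,0.025,0.0],[0.0,0.0,0.0],0.064],[[0,0.026,0.0],[0.0,0.0,0.0],0.064],[[0,0.025,0.0],[0.0,0.0,0.0],0.064]]
```

>>> carry_out(
  plan=[
    [[-0.011, 0.024, -0.036], [0, 0, 0], 0.055],
    [[-0.012, 0.024, -0.036], [0, 0, 0], 0.055],
    [[-0.011, 0.024, -0.037], [0, 0, 0], 0.055],
    [[0, 0, 0], [0, 0, 0], 0.055],
  ],
)

```text
time_s: 14.2
position: [0.5452, -0.2401, 0.2877]
tool_rot: [[1.0, -0.003, 0.003], [-0.003, 0.002, 1.0], [-0.003, -1.0, 0.002]]
ft_force: [0.0, 1.2, 0.6]
grip_width: 0.055
```

```bash
python3 - <<'E'
from h import *
s=st(); p=env.get_image('wrist'); save('w8.png',p); st(); print(proj(p,[.546,-.238,.241],s))
E
```

```text
t 14.2 P [ 0.5452 -0.2401  0.2877] yaw -0.16 down [-0.003  0.002 -1.   ] F [0.02 1.18 0.64] w 0.055
t 14.25 P [ 0.5459 -0.239   0.2892] yaw -0.08 down [-0.001  0.001 -1.   ] F [-0.29 -0.1   0.33] w 0.0548
[[282.44234177 236.27235838]]
```

View pics/w8.png

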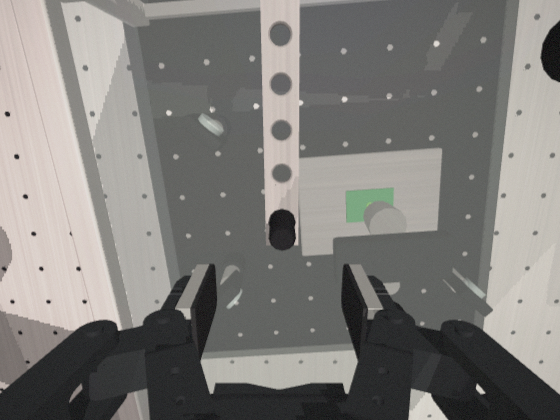

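>>> carry_out(
  plan=[
    [[0, 0.025, 0.001], [0, 0, 0], 0.055],
    [[0, 0.026, 0], [0, 0, 0], 0.055],
    [[0, 0.025, 0], [0, 0, 0], 0.055],
    [[0, 0, 0], [0, 0, 0], 0.03],
    [[0, 0, 0], [0, 0, 0], 0.018],
    [[0, 0, 0], [0, 0, 0], 0.012],
    [[0, 0, 0], [0, 0, 0], 0.012],
    [[0, 0, 0], [0, 0, 0], 0.012],
  ],
  force=25,
)

```text
time_s: 15.25
position: [0.5463, -0.2384, 0.2137]
tool_rot: [[1.0, 0.001, 0.0], [-0.0, -0.0, 1.0], [0.001, -1.0, -0.0]]
ft_force: [0.5, 1.2, 1.7]
grip_width: 0.0151
```

>>> carry_out(
  plan=[
    [[0, 0, 0], [0, 0, 0], 0.012],
  ],
)

```text
time_s: 15.38
position: [0.5463, -0.2384, 0.2135]
tool_rot: [[1.0, 0.0, 0.0], [-0.0, -0.0, 1.0], [0.0, -1.0, -0.0]]
ft_force: [-0.9, -0.5, 1.4]
grip_width: 0.0146
```

```bash
python3 - <<'E'
from h import *
s=st(); p=env.get_image('wrist'); save('w9.png',p); st()
E
```

```text
t 15.38 P [ 0.5463 -0.2384  0.2135] yaw -0.03 down [ 0. -0. -1.] F [-0.93 -0.45  1.38] w 0.0146
t 15.43 P [ 0.5463 -0.2384  0.2135] yaw -0.03 down [ 0. -0. -1.] F [0.95 0.55 1.63] w 0.0154
```

View pics/w9.png

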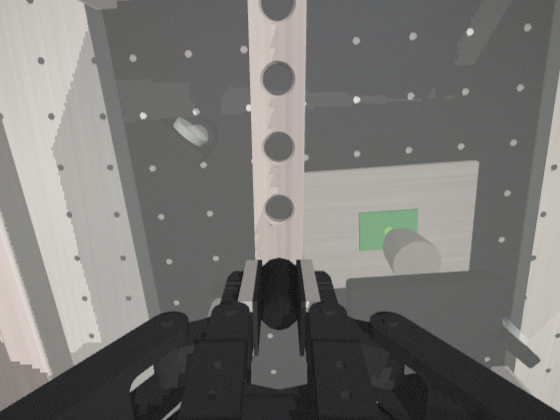

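```bash
cat > bar.py <<'E'
from h import *
from scipy.optimize import fsolve
peg=np.array([.6157,-.0665]); H=np.array([.7434,-.0255]); pin0=np.array([.5440,-.0138])
L=np.linalg.norm(pin0-H); H=pin0+(H-pin0)/L*.2
def pinat(b): return H+.2*np.array([-np.cos(b),np.sin(b)])
b0=np.arctan2(pin0[1]-H[1],H[0]-pin0[0])
bf=fsolve(lambda b:np.linalg.norm(pinat(b[0])-peg)-.166,[np.radians(39)])[0]
pf=pinat(bf); phif=np.degrees(np.arctan2(*(peg-pf)[::-1]))
def tcp(pin,phi,a,r=.225,h=.008):
    u=np.array([np.cos(np.radians(phi)),np.sin(np.radians(phi))]); xy=pin+u*(r*np.cos(a)-h*np.sin(a))
    return ([xy[0],xy[1],.2055+r*np.sin(a)+h*np.cos(a)],phi+90,-np.degrees(a))
E
python3 - <<'E'
from bar import *
print('door delta',bf-b0,'b0',np.degrees(b0),'pf',pf,'phif',phif)
w=[tcp(pin0,-90,a)+(1,) for a in (.033,.066,.1,.13)]
w+=[tcp(pinat(b0+(bf-b0)*k/12),-90,.13)+(1,) for k in range(1,13)]
rows(w,.012,nd=4)
E
```

```text
door delta 0.5988130328074959 b0 3.3580385292095434 pf [0.58534254 0.09670057] phif -79.46266014045902
reach [ 0.544  -0.2384  0.221 ] n 1
reach [ 0.544  -0.2378  0.2283] n 1
reach [ 0.544  -0.2369  0.2359] n 1
reach [ 0.544  -0.2358  0.2426] n 1
reach [ 0.5449 -0.226   0.2427] n 1
reach [ 0.5462 -0.216   0.2426] n 1
reach [ 0.548  -0.2062  0.2426] n 1
reach [ 0.5503 -0.1965  0.2426] n 1
reach [ 0.5531 -0.1869  0.2426] n 1
reach [ 0.5563 -0.1775  0.2426] n 1
reach [ 0.5601 -0.1682  0.2426] n 1
reach [ 0.5643 -0.1592  0.2426] n 1
reach [ 0.5689 -0.1503  0.2426] n 1
reach [ 0.5739 -0.1418  0.2426] n 1
reach [ 0.5794 -0.1334  0.2426] n 1
reach [ 0.5853 -0.1254  0.2426] n 1
[[[-0.0023,-0.0075,0],[-1.9,0,0.0],0.012],[[0.0,-0.0074,0.0003],[-1.9,0,0.0],0.012],[[0.0,-0.0076,0.0004],[-1.9,0,0.0],0.012],[[0.0,-0.0068,0.0004],[-1.7,0,0.0],0.012],[[0.0009,-0.0013,0.0098],[0,0,0.0],0.012],[[0.0013,-0.0012,0.0099],[0,0,0.0],0.012],[[0.0018,-0.0013,0.0097],[0,0,0.0],0.012],[[0.0023,-0.0012,0.0096],[0,0,0.0],0.012]]
[[[0.0028,-0.0013,0.0095],[0,0,0.0],0.012],[[0.0032,-0.0012,0.0094],[0,0,0.0],0.012],[[0.0038,-0.0012,0.0092],[0,0,0.0],0.012],[[0.0042,-0.0012,0.0089],[0,0,0.0],0.012],[[0.0046,-0.0011,0.0088],[0,0,0.0],0.012],[[0.005,-0.0011,0.0085],[0,0,0.0],0.012],[[0.0055,-0.0011,0.0083],[0,0,0.0],0.012],[[0.0059,-0.001,0.008],[0,0,0.0],0.012]]
```

>>> carry_out(
  plan=[
    [[0, -0.0075, 0], [-1.9, 0, 0], 0.012],
    [[0, -0.0074, 0.0003], [-1.9, 0, 0], 0.012],
    [[0, -0.0076, 0.0004], [-1.9, 0, 0], 0.012],
    [[0, -0.0068, 0.0004], [-1.7, 0, 0], 0.012],
    [[0, 0, 0], [0, 0, 0], 0.012],
  ],
)

```text
time_s: 16.05
position: [0.5464, -0.2353, 0.2432]
tool_rot: [[1.0, 0.001, -0.0], [0.001, -0.13, 0.992], [0.001, -0.992, -0.13]]
ft_force: [0.0, 0.0, -1.0]
grip_width: 0.0149
```

```bash
python3 - <<'E'
from h import *
s=st(); p=env.get_image('wrist'); save('w10.png',p); q=env.get_image('scene'); save('s10.png',q)
a=cv2.imread('pics/s10.png'); cv2.imwrite('pics/s10c.png',cv2.resize(a[110:260,180:330],None,fx=4,fy=4,interpolation=cv2.INTER_CUBIC))
E
```

```text
t 16.05 P [ 0.5464 -0.2353  0.2432] yaw 0.03 down [ 0.001 -0.13  -0.992] F [ 0.01  0.01 -1.01] w 0.0149
```

View pics/w10.png

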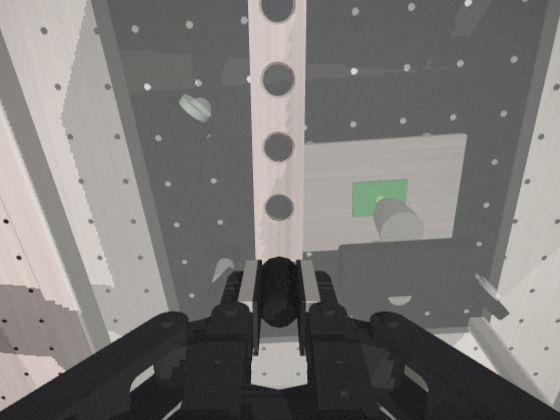

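View pics/s10c.png

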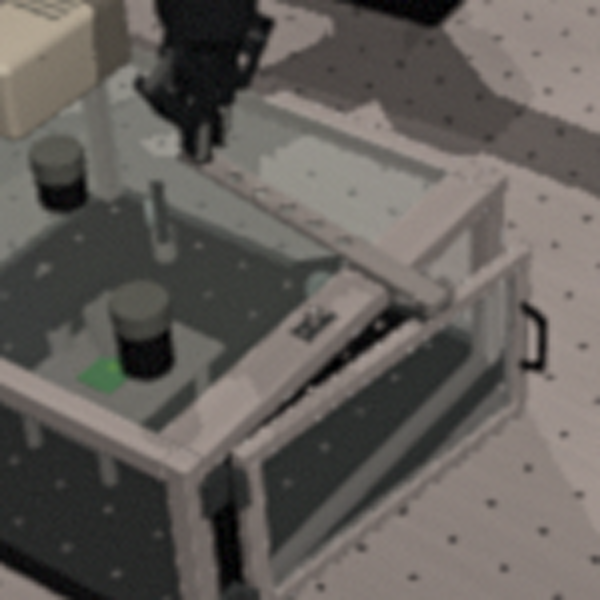

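>>> carry_out(
  plan=[
    [[0, -0.0013, 0.0098], [0, 0, 0], 0.012],
    [[0.0012, -0.0013, 0.0099], [0, 0, 0], 0.012],
    [[0.0016, -0.0013, 0.0097], [0, 0, 0], 0.012],
    [[0.002, -0.0013, 0.0096], [0, 0, 0], 0.012],
    [[0.0026, -0.0013, 0.0095], [0, 0, 0], 0.012],
    [[0.0032, -0.0012, 0.0094], [0, 0, 0], 0.012],
    [[0.0038, -0.0012, 0.0092], [0, 0, 0], 0.012],
    [[0.0042, -0.0012, 0.0089], [0, 0, 0], 0.012],
  ],
)

```text
time_s: 17.15
position: [0.5652, -0.1585, 0.2427]
tool_rot: [[1.0, 0.0, 0.0], [-0.0, -0.129, 0.992], [0.0, -0.992, -0.129]]
ft_force: [1.1, -0.9, -1.2]
grip_width: 0.0153
```

```bash
python3 - <<'E'
from h import *
s=st(); p=env.get_image('wrist'); save('w11.png',p)
E
```

```text
t 17.15 P [ 0.5652 -0.1585  0.2427] yaw -0.02 down [ 0.    -0.129 -0.992] F [ 1.12 -0.89 -1.2 ] w 0.0153
```

View pics/w11.png

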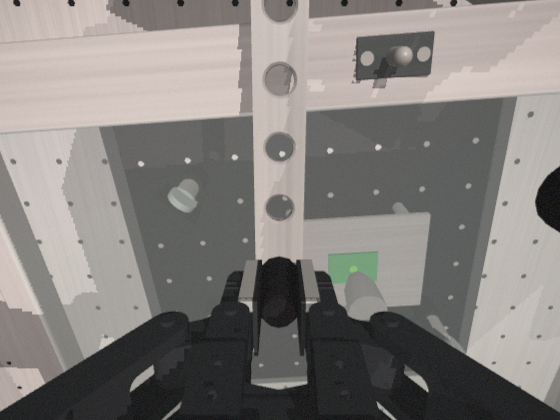

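```bash
python3 - <<'E'
from h import *
s=st(); p=env.get_image('wrist')
print('peg',atz(p,(56,401),.2155,s))
# bar frame hole: r=.166 from pin, i.e. 59mm from knob along bar; top face
from bar import *
R=np.array(s['tool_rot']); P=np.array(s['position'])
# bar-frame in tool: TCP at (r=.225,h=.008); hole top centre at r=.166,h=.0025 -> tool coords: z=+.059, y=+.0055
for k,r in enumerate((.139,.166,.193)):
    X=P+R@np.array([0,.0055,.225-r]); print(r,X,proj(p,X,s))
E
```

```text
t 17.2 P [ 0.5655 -0.1574  0.2426] yaw 0.03 down [ 0.    -0.128 -0.992] F [ 0.57  1.71 -0.94] w 0.0152
peg [ 0.61488135 -0.06625837  0.2155    ]
0.139 [ 0.56547616 -0.07281836  0.22618159] [[281.90486876  74.19644363]]
0.166 [ 0.56548957 -0.09959678  0.22963357] [[281.62051096 143.51279409]]
0.193 [ 0.56550298 -0.1263752   0.23308555] [[281.3652408  205.73860812]]
```

>>> carry_out(
  plan=[
    [[0.0044, -0.0011, 0.0088], [0, 0, 0], 0.012],
    [[0.0048, -0.0011, 0.0085], [0, 0, 0], 0.012],
    [[0.005, -0.0011, 0.0083], [0, 0, 0], 0.012],
    [[0.0055, -0.001, 0.008], [0, 0, 0], 0.012],
    [[0, 0, 0], [0, 0, 0], 0.012],
  ],
)

```text
time_s: 17.88
position: [0.585, -0.1245, 0.2425]
tool_rot: [[1.0, 0.0, -0.001], [0.001, -0.128, 0.992], [-0.0, -0.992, -0.128]]
ft_force: [1.1, -0.0, -0.3]
grip_width: 0.015
```

```bash
python3 - <<'E'
from h import *
s=st(); p=env.get_image('wrist'); save('w12.png',p)
q=env.get_image('scene'); save('s12.png',q); t=env.get_image('top'); save('t12.png',t); st()
a=cv2.imread('pics/t12.png'); cv2.imwrite('pics/t12c.png',cv2.resize(a[120:320,130:396],None,fx=3,fy=3,interpolation=cv2.INTER_CUBIC))
E
```

```text
t 17.88 P [ 0.585  -0.1245  0.2425] yaw 0.04 down [ 0.    -0.128 -0.992] F [ 1.1  -0.05 -0.35] w 0.015
t 18.02 P [ 0.5845 -0.1253  0.2426] yaw -0.03 down [-0.    -0.129 -0.992] F [ 1.24 -0.96 -1.85] w 0.015
```

View pics/w12.png

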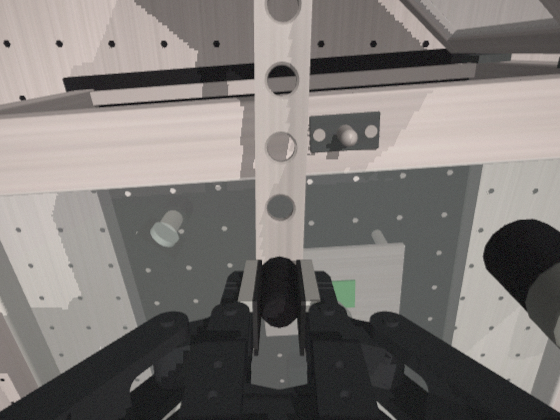

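View pics/t12c.png

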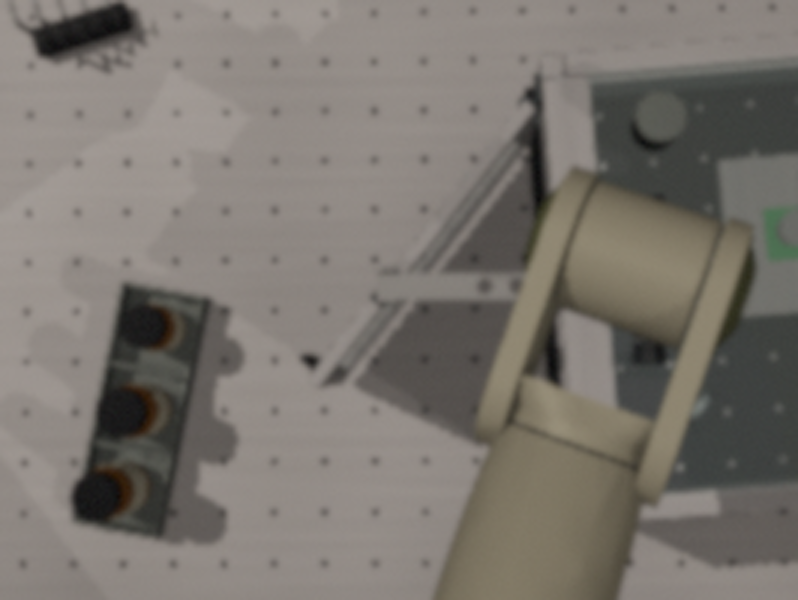

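```bash
sed -i 's/peg=np.array(\[.6157,-.0665\])/peg=np.array([.6152,-.0664])/; s/r=.225,h/r=.2238,h/' bar.py; python3 - <<'E'
from bar import *
print(pf,phif,H)
P0=np.array([.585,-.125,.2426]); R0=Rdown(0,-7.4)
w=[tcp(pf,-90+(phif+90)*k/6,.13)+(1,) for k in range(0,7)]
rows(w,.012,nd=4,P=P0,R=R0)
E
```

```text
[0.58551552 0.09692431] -79.69883836346607 [ 0.7436566  -0.02551506]
reach [ 0.5855 -0.1239  0.2425] n 1
reach [ 0.5921 -0.1238  0.2424] n 1
reach [ 0.5987 -0.1235  0.2424] n 1
reach [ 0.6054 -0.123   0.2424] n 1
reach [ 0.6119 -0.1223  0.2424] n 1
reach [ 0.6185 -0.1214  0.2424] n 1
reach [ 0.625  -0.1203  0.2425] n 1
[[[0.0005,0.0,0.0011],[0,0.0,0.0],0.012],[[0.0066,0.0,0.0001],[0,-1.7,-0.2],0.012],[[0.0066,0,0.0001],[0,-1.7,-0.2],0.012],[[0.0067,0,0.0001],[-0.1,-1.7,-0.3],0.012],[[0.0066,0,0.0001],[0.1,-1.7,-0.2],0.012],[[0.0066,0,0.0001],[0,-1.7,-0.2],0.012],[[0.0066,-0.0001,0.0001],[0,-1.7,-0.2],0.012]]
```

>>> carry_out(
  plan=[
    [[0.0005, 0, 0.0011], [0, 0, 0], 0.012],
    [[0.0066, 0, 0.0001], [0, -1.7, -0.2], 0.012],
    [[0.0066, 0, 0.0001], [0, -1.7, -0.2], 0.012],
    [[0.0067, 0, 0.0001], [0, -1.7, -0.2], 0.012],
    [[0.0066, 0, 0.0001], [0, -1.7, -0.2], 0.012],
    [[0.0066, 0, 0.0001], [0, -1.7, -0.2], 0.012],
    [[0.0066, 0, 0.0001], [0, -1.7, -0.2], 0.012],
    [[0, 0, 0], [0, 0, 0], 0.012],
  ],
)

```text
time_s: 19.02
position: [0.6249, -0.1205, 0.2422]
tool_rot: [[0.984, 0.021, -0.177], [0.179, -0.127, 0.976], [-0.002, -0.992, -0.129]]
ft_force: [2.0, -1.0, 0.8]
grip_width: 0.015
```

```bash
python3 - <<'E'
from h import *
s=st(); p=env.get_image('wrist'); save('w13.png',p); st()
a=cv2.imread('pics/w13.png'); cv2.imwrite('pics/w13c.png',cv2.resize(a[40:240,210:350],None,fx=3,fy=3,interpolation=cv2.INTER_CUBIC))
E
```

```text
t 19.02 P [ 0.6249 -0.1205  0.2422] yaw 10.29 down [ 0.021 -0.127 -0.992] F [ 1.98 -1.04  0.8 ] w 0.015
t 19.07 P [ 0.6247 -0.1205  0.2423] yaw 10.26 down [ 0.021 -0.127 -0.992] F [ 0.47 -0.77 -0.97] w 0.015
```

View pics/w13.png

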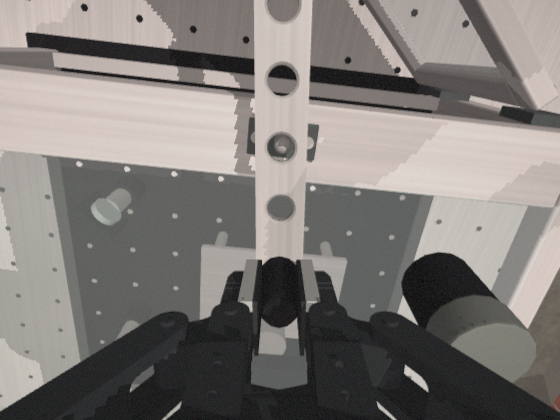

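View pics/w13c.png

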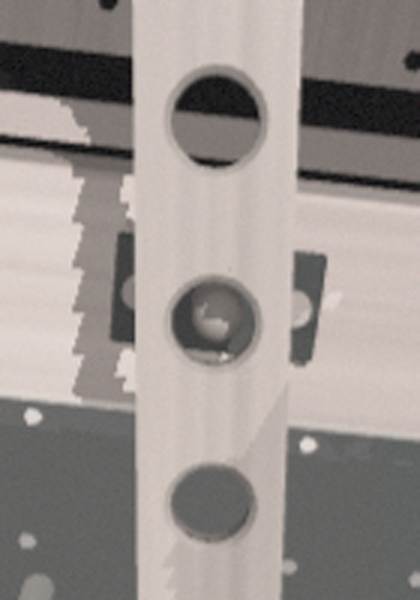

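```bash
cat > al.py <<'E'
from bar import *
def align(s,p,hole,pegpx,a=None):
    R=np.array(s['tool_rot']);P=np.array(s['position'])
    if a is None: a=np.arcsin(-R[2,2]) 
    pg=atz(p,pegpx,.2155,s)
    o,d=ray(p,hole,s); n=R[:,1]; q=P+R@np.array([0,.0055,0]); X=o+d*((q-o)@n)/(d@n)
    t=R.T@(X-P); print('hole in tool',np.round(t,4),'lift',a)
    # horizontal bar dir
    u=-R[:,2].copy();u[2]=0;u/=np.linalg.norm(u); v=np.array([-u[1],u[0],0])
    # rotate hole top centre (r,h=.0025) down to level about pin
    r=.166
    cur=r*np.cos(a)-.0025*np.sin(a); Xl=X+u*(r-cur); Xl[2]=.208
    e=pg-Xl; print('peg',np.round(pg,4),'hole if lowered',np.round(Xl,4),'peg-hole along',e@u,'across',e@v); 
E
python3 - <<'E'
from al import *
s=st(); p=env.get_image('wrist'); align(s,p,(146.3,281.3),(143.7,282.3))
E
```

```text
t 19.07 P [ 0.6247 -0.1205  0.2423] yaw 10.26 down [ 0.021 -0.127 -0.992] F [ 0.47 -0.77 -0.97] w 0.015
hole in tool [-0.0001  0.0055  0.0581] lift 0.12889050683621228
peg [ 0.6154 -0.0667  0.2155] hole if lowered [ 0.6147 -0.0663  0.208 ] peg-hole along 0.0005403079943337092 across 0.0005213293094752853
```

```bash
python3 - <<'E'
from bar import *
s=env.observe(); P=np.array(s['position']); R=np.array(s['tool_rot'])
phi=-79.7; u=np.array([np.cos(np.radians(phi)),np.sin(np.radians(phi))])
a=.129; r=.2238;h=.008
pin=P[:2]-u*(r*np.cos(a)-h*np.sin(a)); print(pin)
rows([tcp(pin,phi,x)+(1,) for x in(.105,.08,.055,.03,.005,0)],.012,nd=4)
E
```

```text
[0.58503724 0.0967917 ]
reach [ 0.6247 -0.1214  0.2369] n 1
reach [ 0.6248 -0.122   0.2313] n 1
reach [ 0.6249 -0.1227  0.2258] n 1
reach [ 0.625  -0.1231  0.2202] n 1
reach [ 0.625  -0.1233  0.2146] n 1
reach [ 0.625  -0.1234  0.2135] n 1
[[[0.0,0.0055,-0.0001],[1.4,0,-0.1],0.012],[[0.0,0.0056,-0.0001],[1.4,0,0],0.012],[[0.0,0.0056,-0.0002],[1.4,0,0],0.012],[[0.0,0.0056,-0.0001],[1.5,0,0],0.012],[[0.0,0.0056,-0.0001],[1.4,0,0],0.012],[[0.0,0.0011,-0.0001],[0.3,0,0],0.012]]
```

>>> carry_out(
  plan=[
    [[0.0003, 0.0055, -0.0003], [1.4, 0, 0], 0.012],
    [[0, 0.0056, -0.0001], [1.4, 0, 0], 0.012],
    [[0, 0.0056, -0.0002], [1.4, 0, 0], 0.012],
    [[0, 0, 0], [0, 0, 0], 0.012],
  ],
)

```text
time_s: 19.62
position: [0.6251, -0.1234, 0.2251]
tool_rot: [[0.984, 0.006, -0.177], [0.177, -0.054, 0.983], [-0.003, -0.999, -0.055]]
ft_force: [0.5, -0.5, -1.6]
grip_width: 0.0151
```

```bash
python3 - <<'E'
from h import *
s=st(); p=env.get_image('wrist'); save('w14.png',p); st()
a=cv2.imread('pics/w14.png'); cv2.imwrite('pics/w14c.png',cv2.resize(a[90:240,210:350],None,fx=4,fy=4,interpolation=cv2.INTER_CUBIC))
E
```

```text
t 19.62 P [ 0.6251 -0.1234  0.2251] yaw 10.2 down [ 0.006 -0.054 -0.999] F [ 0.5  -0.51 -1.63] w 0.0151
t 19.68 P [ 0.6252 -0.1233  0.2256] yaw 10.22 down [ 0.007 -0.055 -0.998] F [ 1.24 -0.95 -0.57] w 0.0148
```

View pics/w14c.png

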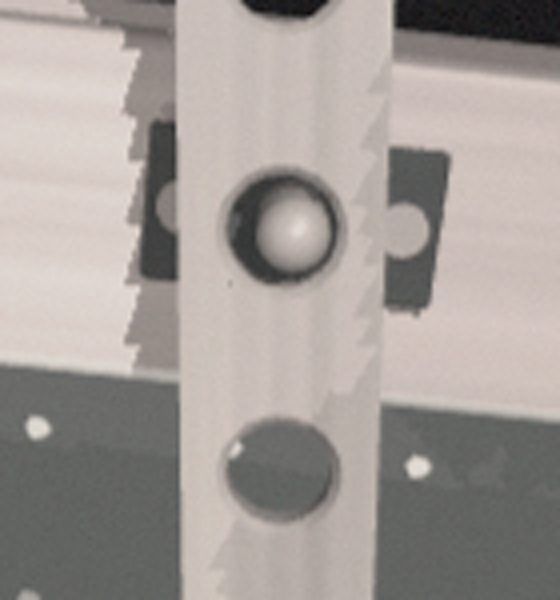

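>>> carry_out(
  plan=[
    [[0.0015, 0, 0], [0, -0.4, 0], 0.012],
    [[0, 0.0056, -0.0001], [1.5, 0, 0], 0.012],
    [[0, 0.0056, -0.0001], [1.4, 0, 0], 0.012],
    [[0, 0.0008, -0.0001], [0.3, 0, 0], 0.012],
    [[0, 0, 0], [0, 0, 0], 0.012],
  ],
)

```text
time_s: 20.3
position: [0.6269, -0.1236, 0.214]
tool_rot: [[0.983, -0.002, -0.185], [0.185, -0.001, 0.983], [-0.002, -1.0, -0.0]]
ft_force: [1.1, -1.0, 0.1]
grip_width: 0.0147
```

```bash
python3 - <<'E'
from h import *
s=st(); p=env.get_image('wrist'); save('w15.png',p); st()
a=cv2.imread('pics/w15.png'); cv2.imwrite('pics/w15c.png',cv2.resize(a[90:240,210:350],None,fx=4,fy=4,interpolation=cv2.INTER_CUBIC))
E
```

```text
t 20.3 P [ 0.6269 -0.1236  0.214 ] yaw 10.63 down [-0.002 -0.001 -1.   ] F [ 1.06 -1.02  0.06] w 0.0147
t 20.35 P [ 0.6269 -0.1236  0.2141] yaw 10.64 down [-0.002 -0.001 -1.   ] F [ 1.2  -2.07  0.82] w 0.015
```

View pics/w15c.png

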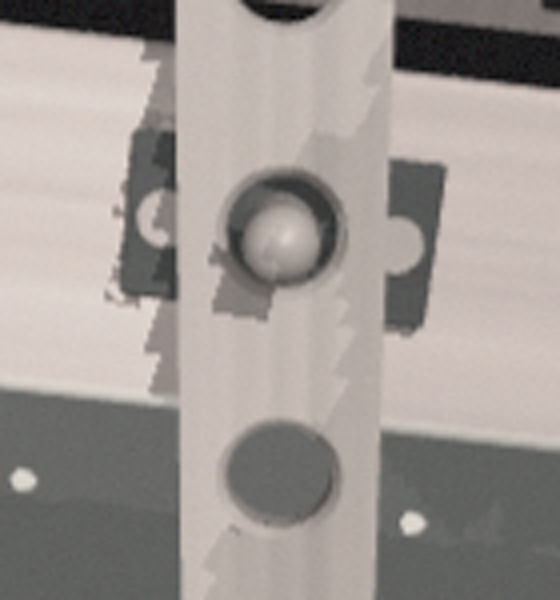

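>>> carry_out(
  plan=[
    [[0, 0, 0], [0, 0, 0], 0.018],
    [[0, 0, 0], [0, 0, 0], 0.025],
    [[0, 0, 0], [0, 0, 0], 0.035],
    [[0, 0, 0], [0, 0, 0], 0.04],
    [[0, 0, 0], [0, 0, 0], 0.04],
    [[0, -0.02, 0], [0, 0, 0], 0.04],
    [[0, -0.04, 0], [0, 0, 0], 0.04],
    [[0, -0.04, 0], [0, 0, 0], 0.04],
  ],
)

```text
time_s: 21.35
position: [0.6269, -0.1233, 0.315]
tool_rot: [[0.983, -0.003, -0.185], [0.185, -0.0, 0.983], [-0.003, -1.0, 0.0]]
ft_force: [0.8, -0.6, 0.6]
grip_width: 0.0398
```

>>> carry_out(
  plan=[
    [[0, -0.04, 0], [0, 0, 0], 0.04],
    [[0, 0, 0], [0, 0, 0], 0.04],
    [[0, 0, 0], [0, 0, 0], 0.04],
  ],
)

```text
time_s: 21.72
position: [0.6271, -0.1233, 0.3529]
tool_rot: [[0.983, -0.004, -0.185], [0.185, 0.0, 0.983], [-0.004, -1.0, 0.001]]
ft_force: [0.7, 0.2, -0.7]
grip_width: 0.0401
```

```bash
python3 - <<'E'
from h import *
s=st(); p=env.get_image('wrist'); save('w16.png',p); q=env.get_image('scene'); save('s16.png',q); st()
a=cv2.imread('pics/w16.png'); cv2.imwrite('pics/w16c.png',cv2.resize(a[60:260,180:380],None,fx=3,fy=3,interpolation=cv2.INTER_CUBIC))
a=cv2.imread('pics/s16.png'); cv2.imwrite('pics/s16c.png',cv2.resize(a[110:310,180:446],None,fx=3,fy=3,interpolation=cv2.INTER_CUBIC))
E
```

```text
t 21.73 P [ 0.6271 -0.1233  0.3529] yaw 10.65 down [-0.004  0.    -1.   ] F [ 0.74  0.19 -0.73] w 0.0401
t 21.82 P [ 0.627  -0.1233  0.3524] yaw 10.64 down [-0.005  0.001 -1.   ] F [-0.31 -0.84 -0.34] w 0.0401
```

View pics/w16c.png

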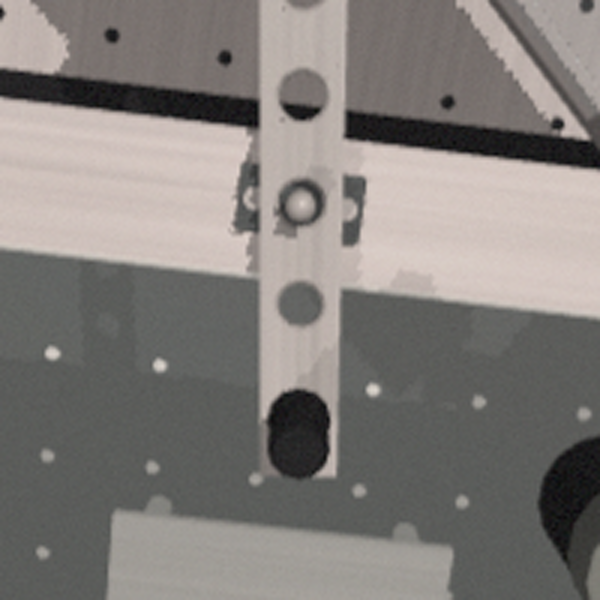

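View pics/s16c.png

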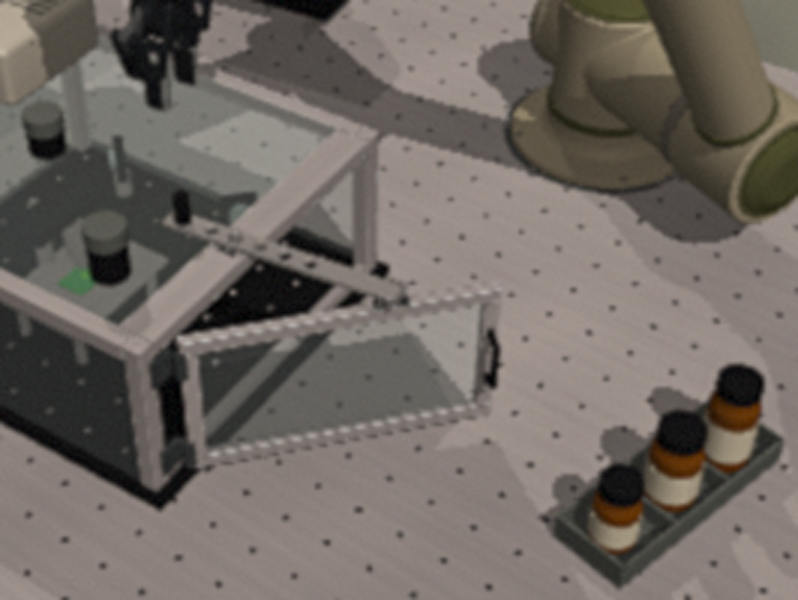

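```bash
python3 - <<'E'
from h import *
st(); print(env.close_job())
E
```

```text
t 21.82 P [ 0.627  -0.1233  0.3524] yaw 10.64 down [-0.005  0.001 -1.   ] F [-0.31 -0.84 -0.34] w 0.0401
the job is handed in; nothing more can be done
None
```

The job is done and handed in at 21.8 s of the 61 s allowed. No pass or fail verdict came back.

- **Jar:** I set it down upright in the caddy's empty middle bay and let go. The wrist picture at release showed it close to the bay centre. The last scene picture shows it standing between the two other jars.
- **Door and stay:** I lifted the stay by its knob, swung the door out and lowered the bar's second hole from the knob end over the peg. The last wrist picture, after letting go, shows the peg inside that hole with the bar lying down over it. The arm then backed off with the gripper about 110 mm above the knob, touching nothing.
- **Roof and caddy:** Both canisters and the other jars look where they were in the last scene picture.

**Unconfirmed or in disagreement:**
- **Door angle:** measured from the pictures it came to about 0.71 rad, against the 0.74 rad stated for this hole. That is within what I expect from camera error, and the peg is visibly in the right hole.
- **Bar level:** I judged this from the picture and from the gripper height at release, about 0.5 mm above its height when the bar lay level, not from a reading of the stay angle.

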